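# Turn over the blue caddy and sort the print clips

## Task

The prints are down from the line, so put the hanging clips away. The blue caddy was left mouth-down on the bench to dry: turn it mouth-up and stand it squarely inside the blue tape rectangle on the rubber mat, and put every clip into the caddy of its own colour. Finish with all three caddies upright on the mat, and do not disturb the ink tin, the roller or the ink knife.

Things in the scene. Friction and masses are not known exactly. Their poses are not given: they have to be found in the camera images.
- red_caddy: red plastic caddy, standing mouth-up on the rubber mat: an open-topped rectangular box 104 mm long (its x axis), 66 mm wide (its y axis), 70 mm high, walls and floor 4 mm thick, 180 g, white label plate on each short end. Origin: centre of the outside of its floor; its z axis points from the floor to the open mouth.
- yellow_caddy: yellow plastic caddy, standing mouth-up on the rubber mat: an open-topped rectangular box 104 mm long (its x axis), 66 mm wide (its y axis), 70 mm high, walls and floor 4 mm thick, 180 g, white label plate on each short end. Origin: centre of the outside of its floor; its z axis points from the floor to the open mouth.
- blue_caddy: blue plastic caddy, found mouth-down on the bench (its z axis then points down and its origin is at the top, 70 mm above the bench): an open-topped rectangular box 104 mm long (its x axis), 66 mm wide (its y axis), 70 mm high, walls and floor 4 mm thick, 180 g, white label plate on each short end. Origin: centre of the outside of its floor; its z axis points from the floor to the open mouth.
- mat: black rubber mat fixed flat on the bench, 160 mm (x) by 380 mm (y), 3 mm thick; it has three caddy places in a row along its y axis, 120 mm apart. Origin: centre of its underside, on the bench.
- tape: rectangle of blue tape on the mat, about 126 mm (x) by 92 mm (y) outside and 114 by 80 mm inside, flat, marking the blue caddy's place; in any of the three places. Origin: centre of the rectangle, on the mat's top, 3 mm above the bench.
- red_clip1: red plastic print-hanging clip with a steel spring pin, lying on its side on the bench; 80 mm long (its x axis), 16 mm thick (its z axis), 25 mm wide (its y axis) with flat parallel faces over the middle 28 mm, the handle end (-x) flares to 30 mm and the jaw end (+x) narrows to 19 mm; 30 g. Origin: centre of its lower flat face as it lies at the start; it may be absent.
- red_clip2: red plastic print-hanging clip with a steel spring pin, lying on its side on the bench; 80 mm long (its x axis), 16 mm thick (its z axis), 25 mm wide (its y axis) with flat parallel faces over the middle 28 mm, the handle end (-x) flares to 30 mm and the jaw end (+x) narrows to 19 mm; 30 g. Origin: centre of its lower flat face as it lies at the start; it may be absent.
- yellow_clip1: yellow plastic print-hanging clip with a steel spring pin, lying on its side on the bench; 80 mm long (its x axis), 16 mm thick (its z axis), 25 mm wide (its y axis) with flat parallel faces over the middle 28 mm, the handle end (-x) flares to 30 mm and the jaw end (+x) narrows to 19 mm; 30 g. Origin: centre of its lower flat face as it lies at the start; it may be absent.
- yellow_clip2: yellow plastic print-hanging clip with a steel spring pin, lying on its side on the bench; 80 mm long (its x axis), 16 mm thick (its z axis), 25 mm wide (its y axis) with flat parallel faces over the middle 28 mm, the handle end (-x) flares to 30 mm and the jaw end (+x) narrows to 19 mm; 30 g. Origin: centre of its lower flat face as it lies at the start; it may be absent.
- yellow_clip3: yellow plastic print-hanging clip with a steel spring pin, lying on its side on the bench; 80 mm long (its x axis), 16 mm thick (its z axis), 25 mm wide (its y axis) with flat parallel faces over the middle 28 mm, the handle end (-x) flares to 30 mm and the jaw end (+x) narrows to 19 mm; 30 g. Origin: centre of its lower flat face as it lies at the start; it may be absent.
- blue_clip1: blue plastic print-hanging clip with a steel spring pin, lying on its side on the bench; 80 mm long (its x axis), 16 mm thick (its z axis), 25 mm wide (its y axis) with flat parallel faces over the middle 28 mm, the handle end (-x) flares to 30 mm and the jaw end (+x) narrows to 19 mm; 30 g. Origin: centre of its lower flat face as it lies at the start.
- blue_clip2: blue plastic print-hanging clip with a steel spring pin, lying on its side on the bench; 80 mm long (its x axis), 16 mm thick (its z axis), 25 mm wide (its y axis) with flat parallel faces over the middle 28 mm, the handle end (-x) flares to 30 mm and the jaw end (+x) narrows to 19 mm; 30 g. Origin: centre of its lower flat face as it lies at the start; it may be absent.
- ink_tin: bystander: closed ink tin, 84 mm across, 75 mm high; origin at the centre of its underside.
- brayer: bystander: hand ink roller lying on the bench, about 175 mm long along its x axis, black roller 120 mm wide and 44 mm thick; origin under the middle of the roller.
- ink_knife: bystander: ink spatula lying flat on the bench, about 250 mm long along its x axis; origin at the centre of its underside.
Mind the look-alikes: they are no part of the job. There is more than one size of the blue_caddy; the job needs the largest.

How it is judged:
On the way:
1. the blue caddy has been turned over and stands mouth-up (angle between blue_caddy's own z axis and vertical below 0.12 rad and height (world z) of blue_caddy below 0.012 m and linear speed of blue_caddy below 0.03 m/s), for 0.2 s.
At the end, for the whole second after the job is handed in: Blue caddy mouth-up on the mat, centre within 25 mm and length within 0.2 rad of the tape rectangle's; red and yellow caddies upright, centred on the mat's area; every clip present inside the caddy of its colour, origin below the rim; all at rest (angle between each of red_caddy, yellow_caddy, blue_caddy's own z axis and vertical below 0.12 rad and linear speed of each of red_caddy, yellow_caddy, blue_caddy, red_clip1, red_clip2, yellow_clip1, yellow_clip2, yellow_clip3, blue_clip1, blue_clip2 below 0.03 m/s and x of red_caddy in the frame of mat between -0.08 and 0.08 m and y of red_caddy in the frame of mat between -0.19 and 0.19 m and z of each of red_caddy, yellow_caddy in the frame of mat below 0.012 m and x of yellow_caddy in the frame of mat between -0.08 and 0.08 m and y of yellow_caddy in the frame of mat between -0.19 and 0.19 m and horizontal distance between blue_caddy and tape below 0.025 m and angle between the x axis of blue_caddy and the x axis of tape, either way round below 0.2 rad and z of blue_caddy in the frame of tape below 0.012 m and x of red_clip1 in the frame of red_caddy between -0.048 and 0.048 m and y of red_clip1 in the frame of red_caddy between -0.029 and 0.029 m and z of red_clip1 in the frame of red_caddy between 0 and 0.068 m and x of red_clip2 in the frame of red_caddy between -0.048 and 0.048 m and y of red_clip2 in the frame of red_caddy between -0.029 and 0.029 m and z of red_clip2 in the frame of red_caddy between 0 and 0.068 m and x of yellow_clip1 in the frame of yellow_caddy between -0.048 and 0.048 m and y of yellow_clip1 in the frame of yellow_caddy between -0.029 and 0.029 m and z of yellow_clip1 in the frame of yellow_caddy between 0 and 0.068 m and x of yellow_clip2 in the frame of yellow_caddy between -0.048 and 0.048 m and y of yellow_clip2 in the frame of yellow_caddy between -0.029 and 0.029 m and z of yellow_clip2 in the frame of yellow_caddy between 0 and 0.068 m and x of yellow_clip3 in the frame of yellow_caddy between -0.048 and 0.048 m and y of yellow_clip3 in the frame of yellow_caddy between -0.029 and 0.029 m and z of yellow_clip3 in the frame of yellow_caddy between 0 and 0.068 m and x of blue_clip1 in the frame of blue_caddy between -0.048 and 0.048 m and y of blue_clip1 in the frame of blue_caddy between -0.029 and 0.029 m and z of blue_clip1 in the frame of blue_caddy between 0 and 0.068 m and x of blue_clip2 in the frame of blue_caddy between -0.048 and 0.048 m and y of blue_clip2 in the frame of blue_caddy between -0.029 and 0.029 m and z of blue_clip2 in the frame of blue_caddy between 0 and 0.068 m); the robot touches nothing.
It fails at once if the ink tin is pushed more than 40 mm from its place (distance of ink_tin from where it was at the start of the episode above 0.04 m).
It fails at once if the brayer is pushed more than 40 mm from its place (distance of brayer from where it was at the start of the episode above 0.04 m).
It fails at once if the ink knife is pushed more than 40 mm from its place (distance of ink_knife from where it was at the start of the episode above 0.04 m).
Of red_clip1, red_clip2, yellow_clip1, yellow_clip2, yellow_clip3, blue_clip2 only 3 to 5 are there at a start; the rules pass over those that are not, and their reading is None.
At some moment in a run one of red_clip1, red_clip2, yellow_clip1, yellow_clip2, yellow_clip3, blue_clip1, blue_clip2 may be knocked a few centimetres aside while the robot is not near it.
Once in a run the grip may slacken for a moment while it holds something.
It also fails if it takes over 210 s, if anything falls off the work surface, if the arm or the gripper's body presses on something with over 40 N, if the wrist force passes 120 N, or if a joint passes its speed limit or range.

## Robot

A 6-joint arm with a two-finger parallel gripper is mounted at the origin on the work surface. World frame = base frame: x ahead of the robot, y to its left, z up, the work surface at z = 0. Lengths are in m, angles in rad, forces in N, time in s.
With the tool pointing down it reaches from about 0.375 to 0.925 m from the base axis. Payload 5.7 kg.
Tool frame: the origin (TCP) lies on the centre line of the jaws, within the pads' length; the fingertips stand robot.tip_extent ahead of it and the grasp point (between the pads) lies 6 mm ahead of it (robot.tip_extent is the distance from the TCP to the fingertips, in m); z points along the fingers, y is the line along which they close (so a half turn about z gives the same grasp; the last joint's range is limited). The gripper opens to 88 mm and grips with 3 to 60 N. Pads are 20 mm wide; open, the fingers measure 115 mm over their backs; the gripper's body (75 mm by 178 mm) begins 61 mm behind the grasp point.
Start: joints at [1.123, 0.359, 1.51, -0, 1.272, -0.115], TCP at [0.196, 0.567, 0.248] pointing down, gripper open.
Joint ranges: [-2.97, 2.97], [-1.01, 2.36], [0.21, 2.38], [-0.96, 4.11], [0.2, 2.71], [-2.98, 2.98]. Speed limits (rad/s): [2.39, 2.39, 3.14, 3.14, 3.14, 3.14].

## Interface

Orientations are given as [roll, pitch, yaw] about the fixed x, y, z axes, in that order (R = Rz(yaw) Ry(pitch) Rx(roll)).
In Python, from bench import robot gives the robot as it stands. The module is installed in compiled form; this text tells all that it offers.
- The arm moves only by the tool send_rows, never from a script. Its argument "steps" is one flat list of numbers, 7 for each row, row after row: the turn, a rotation vector about the tool's x, y, z in degrees, then the shift along the tool's x, y, z in cm, then the closure, from 0 (fully open) to 1 (shut). In form: [rx, ry, rz, dx, dy, dz, gripper, rx, ry, rz, dx, dy, dz, gripper, ...]. A call has 1 to 12 rows; each row is the pose to reach, as a shift and turn from the pose commanded when the call began, along the tool's axes at that moment; what a row does not reach only later rows make up. A row lasts 1/10 s, in which the tool goes at most 50 mm and 8.59 degrees, less where a joint would pass 70% of its speed; a pose out of reach is approached as far as the arm can. A call with a gripper value outside its range is refused whole. The fingers move at their own pace and stop on an object; "force" is the grip in N (left out, the last holds). Time passes only in rows, so rows that repeat a pose let the fingers close. It gives the time, the measured TCP pose, the force, the opening and the grip force at its end, in the units of the state.
- robot.get_obs(): the state, without advancing time (a new reading comes with each control period).
- robot.camera(name): name is "scene" or "side" or "wrist"; returns a dict with "pixels" (420x560x3 uint8, red, green, blue), "fx", "fy", "cx", "cy" (pixels), "k1" (the pictures are not rectified: a ray, as slopes to the right and down, at radius r is drawn at 1 + k1 r^2 times it, then the intrinsics apply), "extrinsics" (4x4, takes a point from camera to world coordinates); the wrist camera has in their place "hand_eye" (4x4, takes a point from camera to tool coordinates, whose origin is the TCP and whose axes are the flange's). Camera axes: x right, y down, z forward; pixel columns grow to the right and rows downward; lengths in m; the calibration is good to about 2 mm. A picture is of the moment at which its call begins: read the wrist's pose just before it. There is no depth.
- robot.hand_in(): hands the job in; it is judged then, once.
The state is a dict: "clock": time; "joints": joint angles; "qvel": joint speeds; "joint_efforts": joint torques, N m; "position": TCP position; "orientation": TCP orientation; "force": force on the tool from outside, world axes, zero at the start; "wrist_torque": the same for the moment, N m; "gripper_width": opening from 0.0 (shut) to 1.0 (fully open); "gripper_force": force on a finger pad.
Only numpy, scipy, OpenCV 4.12 (cv2) and the standard library are available. Lean on these libraries where they do the work, as an engineer would, in place of code of your own. Each camera call takes 0.05 s, during which the arm holds its last target. There are 200 camera calls.

## Working session

There is one attempt and no reset: what is moved stays moved. The work goes in short steps, Python scripts to look and compute and a tool call to move; the robot and the scene stay as the last step left them, time stands still between calls to the robot, and variables do not carry over. Pictures are saved under pics/ and viewed, at most 15 in all, crops included, and the job is handed in when it is done.

Besides the shell and the picture viewer there is one more tool, called after ">>>" as name(argument=value, ...) on one line, values as JSON. send_rows: Moves the arm, as the interface text tells. Its arguments: {"type":"object","properties":{"steps":{"type":"array"},"force":{"type":"number"}},"required":["steps"]}

```bash
mkdir -p pics; python3 - <<'E'
from bench import robot
import cv2,json,numpy as np
o=robot.get_obs();print(o); print(robot.tip_extent)
for n in("scene","side"):
    c=robot.camera(n);cv2.imwrite(f"pics/{n}0.png",c["pixels"][:,:,::-1])
    print(n,{k:(np.round(v,4).tolist() if k!='pixels' else 0) for k,v in c.items()})
c=robot.camera("wrist");print({k:np.round(v,4).tolist() for k,v in c.items() if k!='pixels'})
E
```

```text
{'clock': 0.0, 'joints': array([ 1.12290238e+00,  3.59525317e-01,  1.51142179e+00, -1.37008282e-05,
        1.27247355e+00, -1.15100674e-01]), 'qvel': array([2.91710533e-05, 2.13253725e-04, 5.69247840e-04, 6.91474492e-04,
       8.16981755e-04, 1.02368022e-03]), 'joint_efforts': array([ 1.29114924e-03, -5.15376735e+01, -2.70728874e+01,  6.73766644e-02,
        3.47085914e-02, -1.56395727e-04]), 'position': array([0.19574615, 0.56650044, 0.2468015 ]), 'orientation': array([-3.13977524e+00, -1.96938489e-04,  2.80880324e+00]), 'force': array([0.37467979, 0.39539837, 0.00997991]), 'wrist_torque': array([-0.00278666, -0.04354494, -0.05072098]), 'gripper_force': 0.0, 'gripper_width': 1.00149187549922}
0.025
scene {'pixels': 0, 'fx': 429.6016, 'fy': 429.6016, 'cx': 285.483, 'cy': 210.8294, 'k1': -0.0592, 'extrinsics': [[-0.7522, 0.3937, -0.5284, 1.2072], [0.6588, 0.4314, -0.6164, 0.8115], [-0.0147, -0.8117, -0.5839, 0.8065], [0.0, 0.0, 0.0, 1.0]]}
side {'pixels': 0, 'fx': 413.2639, 'fy': 413.2639, 'cx': 275.4488, 'cy': 205.6255, 'k1': -0.0322, 'extrinsics': [[0.882, -0.3071, 0.3573, 0.0836], [-0.4708, -0.5439, 0.6946, -0.8771], [-0.0189, -0.7809, -0.6244, 0.9233], [0.0, 0.0, 0.0, 1.0]]}
{'fx': 323.2771, 'fy': 323.2771, 'cx': 281.8787, 'cy': 211.0056, 'k1': -0.0652, 'hand_eye': [[-0.0001, -0.9543, -0.2989, 0.0835], [1.0, -0.0002, 0.0003, -0.0002], [-0.0003, -0.2989, 0.9543, -0.1383], [0.0, 0.0, 0.0, 1.0]]}
```

View pics/scene0.png

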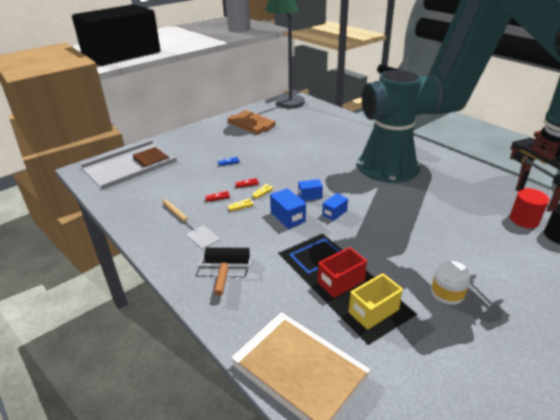

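View pics/side0.png

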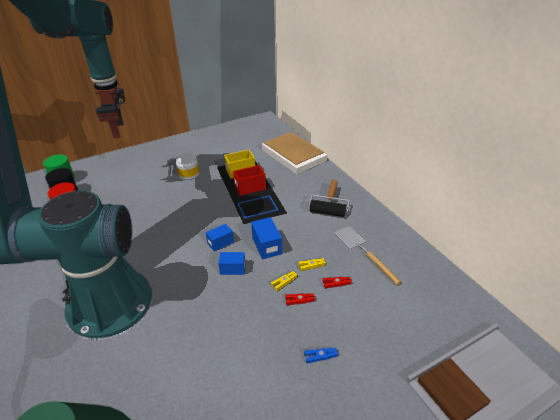

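Candidates for the blue caddy are three blue boxes in the scene view, at (288,208), (311,189) and (335,206). The (288,208) box looks the largest; I'll check it by fitting its size. There are five clips: 2 red, 2 yellow and 1 blue at (228,161). The tape is at about (318,255), the red caddy at (342,272) and the yellow caddy at (376,300).

```bash
cat > h.py <<'E'
import numpy as np,cv2
from scipy.optimize import minimize
from scipy.spatial.transform import Rotation as Ro
from bench import robot
def K(c): return np.array([[c["fx"],0,c["cx"]],[0,c["fy"],c["cy"]],[0,0,1.]]),np.array([c["k1"],0,0,0.])
def cam(n):
    o=robot.get_obs(); c=robot.camera(n)
    if n=="wrist":
        T=np.eye(4);T[:3,:3]=Ro.from_euler('xyz',o["orientation"]).as_matrix();T[:3,3]=o["position"];c["extrinsics"]=T@c["hand_eye"]
    return c
def onplane(c,uv,z):
    k,d=K(c);p=cv2.undistortPoints(np.float64(uv).reshape(-1,1,2),k,d).reshape(-1,2)
    E=c["extrinsics"];r=np.c_[p,np.ones(len(p))]@E[:3,:3].T;t=E[:3,3]
    return t+r*((z-t[2])/r[:,2])[:,None]
def proj(c,P):
    k,d=K(c);E=np.linalg.inv(c["extrinsics"])
    return cv2.projectPoints(np.float64(P),cv2.Rodrigues(E[:3,:3])[0],E[:3,3],k,d)[0].reshape(-1,2)
def mask(c,col):
    h=cv2.cvtColor(np.ascontiguousarray(c["pixels"]),cv2.COLOR_RGB2HSV);H,S,V=cv2.split(h)
    r={"red":((H<7)|(H>173)),"yellow":(H>20)&(H<35),"blue":(H>103)&(H<125)}[col]
    return (r&(S>160)&(V>60)).astype(np.uint8)
def blobs(m,amin=25):
    n,l,s,ce=cv2.connectedComponentsWithStats(m)
    return [(l==i,s[i,4],ce[i]) for i in range(1,n) if s[i,4]>amin]
def boxpts(x,y,yaw,L=.104,W=.066,z0=0,z1=.07):
    R=np.array([[np.cos(yaw),-np.sin(yaw)],[np.sin(yaw),np.cos(yaw)]])
    q=np.array([[a,b] for a in(-L/2,L/2) for b in(-W/2,W/2)])@R.T+[x,y]
    return np.r_[np.c_[q,np.full(4,z0)],np.c_[q,np.full(4,z1)]]
E
python3 - <<'E'
from h import *
import pickle
cs={n:cam(n) for n in("scene","side")};pickle.dump(cs,open("c0.pkl","wb"))
for n,c in cs.items():
  for col in("red","yellow","blue"):
    for m,a,ce in blobs(mask(c,col)):
        v,u=np.nonzero(m);P=onplane(c,np.c_[u,v],.008)[:,:2]
        r=cv2.minAreaRect(P.astype(np.float32)*1000)
        w,V=np.linalg.eigh(np.cov(P.T));
        print(n,col,a,ce.round(),np.round(r[0]),np.round(r[1]),'pcyaw',round(np.degrees(np.arctan2(V[1,1],V[0,1]))))
c=cs["side"];cv2.imwrite("pics/crop1.png",cv2.resize(c["pixels"][140:370,170:410,::-1],None,fx=2.6,fy=2.6,interpolation=2))
E
```

```text
scene red 89 [247. 183.] [ 475. -250.] [33. 73.] pcyaw 159
scene red 1055 [529. 208.] [-114.  486.] [240.  93.] pcyaw -166
scene red 102 [218. 196.] [ 598. -249.] [32. 74.] pcyaw 159
scene red 1603 [342. 271.] [553. 273.] [129. 161.] pcyaw -153
scene yellow 38 [262. 193.] [ 472. -167.] [73. 19.] pcyaw -174
scene yellow 63 [241. 206.] [ 575. -149.] [26. 70.] pcyaw 169
scene yellow 1720 [376. 300.] [569. 399.] [117. 159.] pcyaw -160
scene yellow 223 [448. 293.] [416. 509.] [43. 77.] pcyaw 112
scene blue 74 [228. 161.] [ 433. -423.] [35. 72.] pcyaw 161
scene blue 1257 [294. 201.] [421. -65.] [288. 156.] pcyaw -159
scene blue 373 [336. 206.] [349.  55.] [125.  79.] pcyaw -145
scene blue 46 [326. 243.] [500. 171.] [28. 66.] pcyaw 103
scene blue 124 [302. 259.] [581. 181.] [92. 79.] pcyaw 59
side red 732 [250. 180.] [598. 335.] [171. 131.] pcyaw 62
side red 280 [ 60. 189.] [-63. 641.] [98. 88.] pcyaw -164
side red 232 [336. 282.] [ 597. -254.] [35. 80.] pcyaw 159
side red 253 [299. 299.] [ 472. -257.] [35. 78.] pcyaw 157
side yellow 491 [239. 161.] [613. 460.] [192. 120.] pcyaw 47
side yellow 145 [188. 172.] [407. 508.] [71. 84.] pcyaw 168
side yellow 212 [311. 264.] [ 571. -159.] [37. 81.] pcyaw 166
side yellow 216 [284. 280.] [ 467. -175.] [83. 34.] pcyaw -170
side blue 40 [272. 203.] [602. 165.] [93. 22.] pcyaw 81
side blue 65 [251. 213.] [513. 153.] [ 62. 125.] pcyaw 139
side blue 871 [266. 236.] [506.  15.] [181.  88.] pcyaw 73
side blue 491 [220. 237.] [373.  89.] [93. 95.] pcyaw 63
side blue 574 [231. 263.] [361. -38.] [91. 82.] pcyaw 77
side blue 314 [320. 354.] [ 431. -427.] [33. 80.] pcyaw 161
```

View pics/crop1.png

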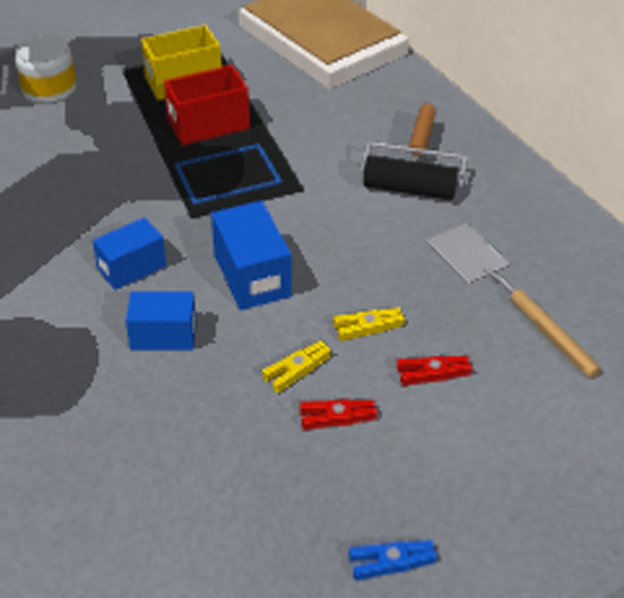

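The crop confirms it: the box at crop (252,255) is visibly larger than the other two at (130,252) and (162,320). I'll fit poses next.

```bash
cat >> h.py <<'E'
def fitbox(obs,x0,z0=0.,z1=.07,L=.104,W=.066,free=False):
    """obs: list of (cam,mask bool); silhouettes fit by soft IoU"""
    def cost(p):
        l,w,h=(p[3],p[4],p[5]) if free else (L,W,z1-z0)
        s=0
        for c,m in obs:
            hull=cv2.convexHull(proj(c,boxpts(p[0],p[1],p[2],l,w,z0,z0+h)).astype(np.float32))
            im=np.zeros((m.shape[0]*4,m.shape[1]*4),np.uint8)
            cv2.fillConvexPoly(im,np.round((hull+.5)*4*16-8).astype(np.int32),255,shift=4)
            q=cv2.resize(im,m.shape[::-1],interpolation=cv2.INTER_AREA)/255.
            s+=1-np.minimum(q,m).sum()/np.maximum(q,m).sum()
        return s
    best=None
    for yaw in np.arange(0,np.pi,np.pi/6):
        p=np.r_[x0,yaw]; d=[.02,.02,.25]
        if free:p=np.r_[p,.09,.06,.06];d+=[.02]*3
        S=np.vstack([p]+[p+np.eye(len(p))[i]*d[i] for i in range(len(p))])
        r=minimize(cost,p,method='Nelder-Mead',options=dict(initial_simplex=S,maxiter=300,xatol=1e-4,fatol=1e-4))
        if best is None or r.fun<best.fun:best=r
    return best
def hull(m):
    o=np.zeros(m.shape,np.uint8);v,u=np.nonzero(m);cv2.fillConvexPoly(o,cv2.convexHull(np.c_[u,v].astype(np.int32)),1);return o
E
cat > fit0.py <<'E'
from h import *
import pickle
cs=pickle.load(open("c0.pkl","rb"));a,b=cs["scene"],cs["side"]
def at(c,col,uv):
    return min(blobs(mask(c,col)),key=lambda t:np.hypot(*(t[2]-uv)))[0]
def pr(n,r):print(n,np.round(r.x,4),round(r.fun,3),flush=True)
pr("blue_side_free",fitbox([(b,hull(at(b,"blue",(266,236))))],[.45,0],free=True))
sc=at(a,"blue",(294,201)).copy()
# split neighbour box: keep pixels left of col 306 and below
m=sc.copy();v,u=np.nonzero(m);sel=(u>303)&(v<199);m[v[sel],u[sel]]=0
pr("blue",fitbox([(b,hull(at(b,"blue",(266,236)))),(a,hull(m))],[.45,0]))
pr("small1",fitbox([(b,hull(at(b,"blue",(220,237)))),(a,hull(at(a,"blue",(336,206))))],[.36,.07],free=True))
pr("small2",fitbox([(b,hull(at(b,"blue",(231,263))))],[.35,-.04],free=True))
for n,col,s,t in(("red","red",(250,180),(342,271)),("yel","yellow",(239,161),(376,300))):
    pr(n,fitbox([(a,hull(at(a,col,t)))],[.53,.24],.003,.073))
# tape
P=[]
for c,uv in((a,[(326,243),(302,259)]),(b,[(272,203),(251,213)])):
    m=np.zeros(c["pixels"].shape[:2],np.uint8)
    for q in uv:m|=at(c,"blue",q).astype(np.uint8)
    v,u=np.nonzero(m);X=onplane(c,np.c_[u,v],.003)[:,:2];print(cv2.minAreaRect((X*1000).astype(np.float32)))
E
python3 fit0.py
```

```text
blue_side_free [ 0.4904 -0.0159  1.4365  0.1023  0.0644  0.0738] 0.026
blue [ 0.491  -0.0138  1.421 ] 0.24
small1 [0.3664 0.0714 3.3131 0.0705 0.0423 0.0471] 0.149
small2 [ 0.3543 -0.0577  2.6273  0.0719  0.0394  0.0559] 0.022
red [ 0.5814  0.2975 -0.1174] 0.045
yel [0.53 0.24 0.  ] 1.0
((554.192626953125, 180.11865234375), (92.38468933105469, 125.56551361083984), 82.1670150756836)
((551.7073974609375, 177.54608154296875), (92.82711791992188, 125.34269714355469), 82.30142974853516)
```

```bash
python3 - <<'E'
from h import *
import pickle
cs=pickle.load(open("c0.pkl","rb"));a,b=cs["scene"],cs["side"]
f=lambda c,p,z:print(np.round(onplane(c,p,z)[:,:2],3).tolist())
f(b,[(310,208),(349,212),(333,183),(336,238),(352,228),(364,245),(399,283)],.01)
f(a,[(205,255),(248,255),(220,292),(165,203),(203,237),(218,236)],.01)
f(b,[(262,139),(295,171),(188,178)],.0)
E
```

```text
[[0.706, 0.068], [0.811, -0.017], [0.861, 0.153], [0.697, -0.104], [0.771, -0.09], [0.756, -0.173], [0.747, -0.347]]
[[0.792, -0.022], [0.702, 0.059], [0.84, 0.124], [0.751, -0.33], [0.753, -0.094], [0.717, -0.068]]
[[0.785, 0.603], [0.784, 0.307], [0.394, 0.473]]
```

```bash
cat > go.py <<'E'
import sys
from h import *
def rows(x,y,z,psi,th=0,cur=None,quiet=False):
    """grasp target given as TCP position (m), psi, tilt deg -> row numbers (tool frame)"""
    if cur is None:
        o=robot.get_obs();cur=(o["position"],Ro.from_euler('xyz',o["orientation"]))
    p,R=cur;T=Ro.from_euler('z',psi,degrees=True)*Ro.from_euler('x',180,degrees=True)*Ro.from_euler('y',th,degrees=True)
    rv=np.degrees((R.inv()*T).as_rotvec());d=R.inv().apply(np.array([x,y,z])-p)*100
    if not quiet:print((x,y,z,psi,th),'->',np.round(rv,1).tolist(),np.round(d,2).tolist(),'rows>=',round(max(np.linalg.norm(d)/5,np.linalg.norm(rv)/8.59),1))
    return (np.array([x,y,z]),T)
if __name__=="__main__":
    # args: list of x,y,z,psi,th ; '+' prefix = relative to previous target (new call)
    cur=None
    for a in sys.argv[1:]:
        ch=a.startswith('+');v=[float(t) for t in a.lstrip('+').split(',')]
        t=rows(*v,cur=prev if ch else None);prev=t
E
python3 go.py .49,-.015,.3,82.3
```

```text
(0.49, -0.015, 0.3, 82.3, 0) -> [-0.0, 0.0, 78.6] [-46.8, -45.39, -5.24] rows>= 13.1
```

>>> send_rows(steps=[0,0,78.6,-46.8,-45.4,-5.2,0,0,0,78.6,-46.8,-45.4,-5.2,0,0,0,78.6,-46.8,-45.4,-5.2,0,0,0,78.6,-46.8,-45.4,-5.2,0,0,0,78.6,-46.8,-45.4,-5.2,0,0,0,78.6,-46.8,-45.4,-5.2,0,0,0,78.6,-46.8,-45.4,-5.2,0,0,0,78.6,-46.8,-45.4,-5.2,0,0,0,78.6,-46.8,-45.4,-5.2,0,0,0,78.6,-46.8,-45.4,-5.2,0,0,0,78.6,-46.8,-45.4,-5.2,0,0,0,78.6,-46.8,-45.4,-5.2,0], force=35)

```text
clock: 1.45
position: [0.4662, 0.0312, 0.2957]
orientation: [3.141, -0.0, 1.437]
force: [0.6, 0.8, 0.6]
gripper_width: 1.006
gripper_force: 0.0
```

```bash
python3 go.py .49,-.015,.3,82.3; python3 -c "
from h import *
o=robot.get_obs();print(o['joints'],o['position'],o['orientation'],o['clock'])"
```

```text
(0.49, -0.015, 0.3, 82.3, 0) -> [0.0, -0.0, 0.0] [-4.26, 2.98, -0.43] rows>= 1.0
[-8.13436827e-02  1.18908330e-01  1.71530403e+00  1.13907008e-04
  1.30691428e+00  5.27977897e-02] [0.46616228 0.03116468 0.29571023] [ 3.14113309e+00 -1.34417973e-04  1.43662520e+00] 1.45
```

>>> send_rows(steps=[0,0,0,-4.3,3,-0.4,0,0,0,0,-4.3,3,-0.4,0,0,0,0,-4.3,3,-0.4,0,0,0,0,-4.3,3,-0.4,0])

```text
clock: 1.85
position: [0.4888, -0.0125, 0.299]
orientation: [-3.14, -0.001, 1.437]
force: [-0.5, -0.0, 0.0]
gripper_width: 1.006
gripper_force: 0.0
```

```bash
python3 - <<'E'
from h import *
import pickle
o=robot.get_obs();print(o['joints'],o['position'],o['orientation'],o['clock'])
c=cam("wrist");pickle.dump(c,open("w1.pkl","wb"));cv2.imwrite("pics/w1.png",c["pixels"][:,:,::-1])
m=mask(c,"blue")
for b,a,ce in blobs(m,200):
    print(a,ce.round(),np.round(onplane(c,[ce],.07),3))
B=min(blobs(m,500),key=lambda t:np.hypot(*(onplane(c,[t[2]],.05)[0,:2]-[.49,-.015])))[0]
r=fitbox([(c,hull(B))],[.49,-.015]);print(r.x,r.fun)
cs=pickle.load(open("c0.pkl","rb"));b=cs["side"]
S=min(blobs(mask(b,"blue")),key=lambda t:np.hypot(*(t[2]-(266,236))))[0]
r=fitbox([(c,hull(B)),(b,hull(S))],[.49,-.015]);print(r.x,r.fun)
E
```

```text
[-1.67336276e-01  1.50889161e-01  1.66824502e+00  5.27224570e-04
  1.32393118e+00 -3.38036252e-02] [ 0.48879902 -0.01250511  0.29897913] [-3.14013802e+00 -5.60533312e-04  1.43713406e+00] 1.85
1023 [314.  37.] [[0.541 0.139 0.07 ]]
2412 [173. 124.] [[0.377 0.073 0.07 ]]
4839 [285. 181.] [[ 0.492 -0.009  0.07 ]]
2451 [187. 219.] [[ 0.368 -0.039  0.07 ]]
[ 0.4909988  -0.01306363  1.41488222] 0.041782119752288294
[ 0.49113581 -0.01370617  1.41858252] 0.07189187707472022
```

View pics/w1.png

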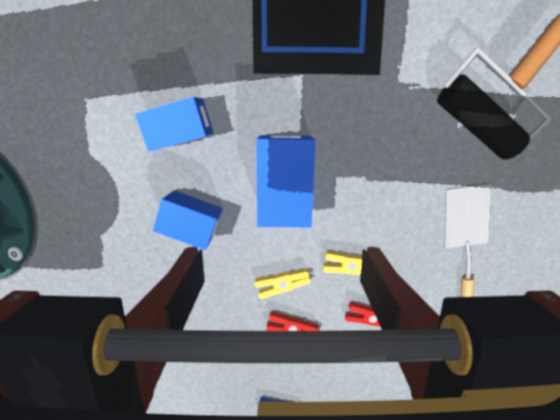

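The wrist picture shows the big blue caddy at (285,181). It sits between the two smaller boxes (173,124), (187,219) and the clips, with the tape at (314,40). The fit gives (0.491, -0.0135), yaw 81°.

```bash
python3 go.py .498,.0325,.17,81.2,-20 +.4914,-.0115,.048,81.2,-20 +.4914,-.0115,.25,81.2,-20
```

```text
(0.498, 0.0325, 0.17, 81.2, -20.0) -> [0.1, -20.0, 1.2] [4.54, 0.35, 12.91] rows>= 2.7
(0.4914, -0.0115, 0.048, 81.2, -20.0) -> [0.0, 0.0, 0.0] [-0.01, 0.02, 12.99] rows>= 2.6
(0.4914, -0.0115, 0.25, 81.2, -20.0) -> [0.0, 0.0, 0.0] [-6.91, 0.0, -18.98] rows>= 4.0
```

>>> send_rows(steps=[0,-20,1.2,4.5,0.4,12.9,0,0,-20,1.2,4.5,0.4,12.9,0,0,-20,1.2,4.5,0.4,12.9,0,0,-20,1.2,4.5,0.4,12.9,0,0,-20,1.2,4.5,0.4,12.9,0,0,-20,1.2,4.5,0.4,12.9,0])

```text
clock: 2.5
position: [0.5004, 0.0307, 0.1722]
orientation: [3.135, 0.348, 1.415]
force: [0.0, 0.1, 0.5]
gripper_width: 1.001
gripper_force: 0.0
```

```bash
python3 go.py  .4914,-.0115,.048,81.2,-20; python3 -c "
from h import *
o=robot.get_obs();print(o['joints'],o['position'],o['orientation'],o['clock'])"
```

```text
(0.4914, -0.0115, 0.048, 81.2, -20.0) -> [0.3, -0.1, -0.1] [0.19, -0.32, 13.14] rows>= 2.6
[ 0.15591853  0.38142642  1.75284383 -0.36773582  1.13848002  0.48848449] [0.50037797 0.03065351 0.17223585] [3.13496424 0.34783986 1.41460908] 2.5
```

>>> send_rows(steps=[0,0,0,0.2,-0.3,5,0,0,0,0,0.2,-0.3,9,0,0,0,0,0.2,-0.3,12,0,0,0,0,0.2,-0.3,13.1,0,0,0,0,0.2,-0.3,13.1,0,0,0,0,0.2,-0.3,13.1,1,0,0,0,0.2,-0.3,13.1,1,0,0,0,0.2,-0.3,13.1,1,0,0,0,0.2,-0.3,13.1,1,0,0,0,0.2,-0.3,13.1,1,0,0,0,0.2,-0.3,13.1,1,0,0,0,0.2,-0.3,13.1,1])

```text
clock: 3.7
position: [0.4918, -0.011, 0.0479]
orientation: [3.135, 0.349, 1.415]
force: [0.4, 2.2, 7.7]
gripper_width: 0.752
gripper_force: 34.9
```

```bash
python3 go.py  .4914,-.0115,.22,81.2,-20 +.57,0,.25,130.6,25 +.57,0,.25,180,70; python3 -c "
from h import *
o=robot.get_obs();print(o['position'],o['orientation'],o['clock'])"
```

```text
(0.4914, -0.0115, 0.22, 81.2, -20.0) -> [0.3, -0.0, -0.1] [-5.93, 0.08, -16.16] rows>= 3.4
(0.57, 0.0, 0.25, 130.6, 25.0) -> [2.2, 42.1, -50.6] [1.17, 7.59, -3.62] rows>= 7.7
(0.57, 0.0, 0.25, 180.0, 70.0) -> [37.3, 42.1, -34.2] [0.0, 0.0, 0.0] rows>= 7.7
[ 0.49177059 -0.01104551  0.04786396] [3.13511002 0.34898013 1.41504724] 3.7
```

>>> send_rows(steps=[0,0,0,-1,0,-2.7,1,0,0,0,-3,0,-8,1,0,0,0,-5.9,0,-16.2,1,0,0,0,-5.9,0,-16.2,1,0,0,0,-5.9,0,-16.2,1,0,0,0,-5.9,0,-16.2,1])

```text
clock: 4.3
position: [0.4903, -0.0108, 0.2198]
orientation: [3.135, 0.348, 1.414]
force: [-0.2, 0.0, -2.2]
gripper_width: 0.752
gripper_force: 34.9
```

>>> send_rows(steps=[2.2,42.1,-50.6,1.2,7.6,-3.6,1,2.2,42.1,-50.6,1.2,7.6,-3.6,1,2.2,42.1,-50.6,1.2,7.6,-3.6,1,2.2,42.1,-50.6,1.2,7.6,-3.6,1,2.2,42.1,-50.6,1.2,7.6,-3.6,1,2.2,42.1,-50.6,1.2,7.6,-3.6,1,2.2,42.1,-50.6,1.2,7.6,-3.6,1,2.2,42.1,-50.6,1.2,7.6,-3.6,1,2.2,42.1,-50.6,1.2,7.6,-3.6,1,2.2,42.1,-50.6,1.2,7.6,-3.6,1,2.2,42.1,-50.6,1.2,7.6,-3.6,1])

```text
clock: 5.4
position: [0.5678, 0.001, 0.2483]
orientation: [3.141, -0.433, 2.278]
force: [0.3, -0.1, -1.9]
gripper_width: 0.747
gripper_force: 34.9
```

```bash
python3 go.py .57,0,.25,180,70; python3 -c "
from h import *
o=robot.get_obs();print(o['joints'],o['position'],o['orientation'],o['clock'],o['gripper_width'])"
```

```text
(0.57, 0.0, 0.25, 180.0, 70.0) -> [37.4, 42.3, -34.3] [-0.12, 0.1, -0.24] rows>= 7.7
[-0.27047869  0.49192992  1.37387299  0.23778438  1.63979222 -1.00537744] [0.56782891 0.00095193 0.24829167] [ 3.14098765 -0.43321367  2.27843667] 5.4 0.7468424610341545
```

>>> send_rows(steps=[37.4,42.3,-34.3,0,0,0,1,37.4,42.3,-34.3,0,0,0,1,37.4,42.3,-34.3,0,0,0,1,37.4,42.3,-34.3,0,0,0,1,37.4,42.3,-34.3,0,0,0,1,37.4,42.3,-34.3,0,0,0,1,37.4,42.3,-34.3,0,0,0,1,37.4,42.3,-34.3,0,0,0,1,37.4,42.3,-34.3,0,0,0,1,37.4,42.3,-34.3,0,0,0,1,37.4,42.3,-34.3,0,0,0,1,37.4,42.3,-34.3,0,0,0,1])

```text
clock: 6.6
position: [0.5686, -0.0003, 0.2503]
orientation: [-3.141, -1.217, 3.141]
force: [-0.0, -0.4, -2.0]
gripper_width: 0.75
gripper_force: 34.9
```

```bash
python3 go.py .57,0,.25,180,70 .57,0,.060,180,70; python3 - <<'E'
from h import *
o=robot.get_obs();print(o['joints'],o['position'],o['orientation'],o['clock'],o['gripper_width'])
c=cam("side");cv2.imwrite("pics/s2.png",c["pixels"][:,:,::-1])
E
```

```text
(0.57, 0.0, 0.25, 180.0, 70.0) -> [0.0, 0.3, -0.0] [-0.08, 0.03, -0.12] rows>= 0.0
(0.57, 0.0, 0.06, 180.0, 70.0) -> [0.0, 0.3, -0.0] [-17.9, 0.03, 6.47] rows>= 3.8
[-0.07686559  0.99613746  0.84743078 -0.12178343  2.51052807 -1.69576762] [ 5.68645559e-01 -3.08221300e-04  2.50336454e-01] [-3.14140288 -1.21699352  3.14100717] 6.6 0.7498941897540071
```

View pics/s2.png

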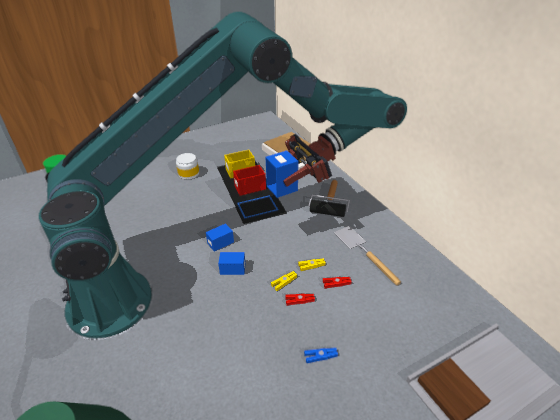

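The caddy is held on end and clear of everything. Lowering it.

>>> send_rows(steps=[0,0,0,-4,0,1.4,1,0,0,0,-8,0,2.9,1,0,0,0,-12,0,4.3,1,0,0,0,-16,0,5.8,1,0,0,0,-17.9,0,6.5,1,0,0,0,-17.9,0,6.5,1,0,0,0,-17.9,0,6.5,1,0,0,0,-17.9,0,6.5,1])

```text
clock: 7.45
position: [0.57, 0.0003, 0.0608]
orientation: [3.141, -1.217, -3.139]
force: [0.2, 0.1, -2.2]
gripper_width: 0.749
gripper_force: 35.0
```

>>> send_rows(steps=[0,0,0,-0.1,0,0,1,0,0,0,-0.2,0,0.1,1,0,0,0,-0.3,0,0.1,1,0,0,0,-0.4,0,0.1,1,0,0,0,-0.4,0,0.1,1,0,0,0,-0.4,0,0.1,1])

```text
clock: 8.05
position: [0.5692, 0.0005, 0.0543]
orientation: [3.139, -1.221, -3.138]
force: [-0.0, 0.7, -1.5]
gripper_width: 0.752
gripper_force: 35.0
```

```bash
python3 go.py .57,0,.054,180,70; python3 - <<'E'
from h import *
c=cam("side");cv2.imwrite("pics/s3.png",cv2.resize(c["pixels"][120:270,200:420,::-1],None,fx=3,fy=3))
E
```

```text
(0.57, 0.0, 0.054, 180.0, 70.0) -> [-0.1, 0.0, 0.1] [-0.06, -0.05, -0.06] rows>= 0.0
```

View pics/s3.png

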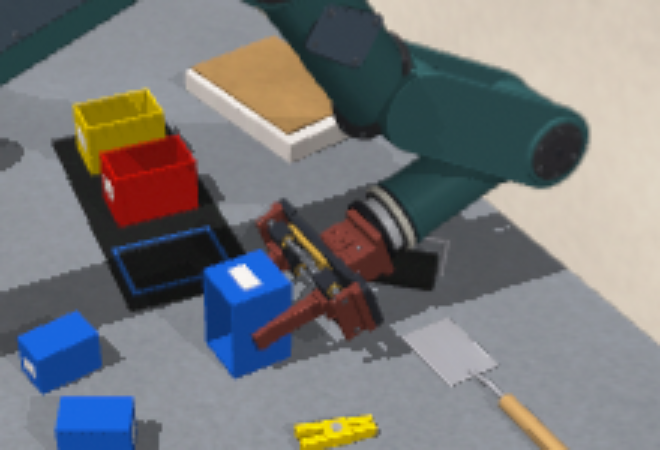

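The caddy stands on its short end with the mouth toward the robot. Easing down to contact.

>>> send_rows(steps=[0,0,0,-0.1,0,0,1,0,0,0,-0.2,0,0,1,0,0,0,-0.2,0,0,1])

```text
clock: 8.4
position: [0.5697, 0.0005, 0.0538]
orientation: [3.14, -1.223, -3.139]
force: [-1.7, -0.6, 6.7]
gripper_width: 0.749
gripper_force: 35.0
```

>>> send_rows(steps=[0,0,0,-0.1,0,0,1,0,0,0,-0.2,0,0,1,0,0,0,-0.2,0,0,1])

```text
clock: 8.7
position: [0.5698, 0.0005, 0.0538]
orientation: [3.14, -1.226, -3.139]
force: [-3.8, -1.2, 11.8]
gripper_width: 0.75
gripper_force: 35.0
```

>>> send_rows(steps=[0,0,0,0.1,0,0,0,0,0,0,0.1,0,0,0,0,0,0,0.1,0,0,0,0,0,0,0,0,-2,0,0,0,0,0,0,-4,0,0,0,0,0,0,-4,0,0,0,0,4.7,0,-5.7,0,0,0,0,9.4,0,-7.4,0,0,0,0,14.1,0,-9.1,0,0,0,0,20.7,0,-11.5,0,0,0,0,20.7,0,-11.5,0,0,0,0,20.7,0,-11.5,0])

```text
clock: 9.9
position: [0.608, 0.0003, 0.2874]
orientation: [3.141, -1.215, -3.139]
force: [0.1, 0.1, -0.6]
gripper_width: 1.004
gripper_force: 0.0
```

```bash
python3 go.py .507,0,.22,180,-20; python3 - <<'E'
from h import *
import pickle
c=cam("side");a=cam("scene");pickle.dump((a,c),open("c3.pkl","wb"))
B=min(blobs(mask(c,"blue"),300),key=lambda t:np.hypot(*(onplane(c,[t[2]],.05)[0,:2]-[.557,0])))
r=fitbox([(c,hull(B[0]))],[.557,0],0,.104,.070,.066);print(r.x,r.fun,B[1:])
cv2.imwrite("pics/s4.png",np.hstack([cv2.resize(q["pixels"][140:290,200:400,::-1],None,fx=2,fy=2) for q in(a,c)]))
E
```

```text
(0.507, 0.0, 0.22, 180.0, -20.0) -> [-0.0, -89.6, 0.1] [-2.8, -0.02, 11.82] rows>= 10.4
[0.55588667 0.00231811 1.68807947] 0.1591254722289206 (np.int32(952), array([281.87920168, 223.95378151]))
```

View pics/s4.png

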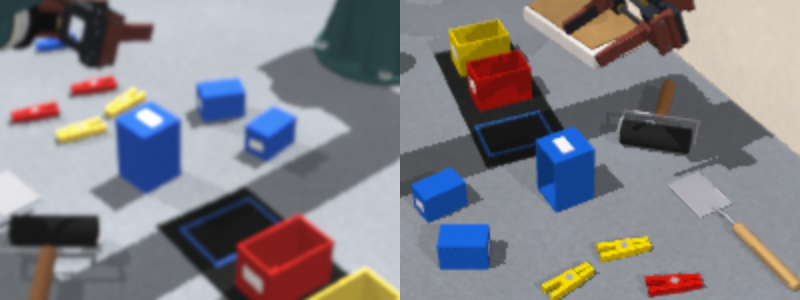

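>>> send_rows(steps=[0,-89.6,0,-2.8,0,11.8,0,0,-89.6,0,-2.8,0,11.8,0,0,-89.6,0,-2.8,0,11.8,0,0,-89.6,0,-2.8,0,11.8,0,0,-89.6,0,-2.8,0,11.8,0,0,-89.6,0,-2.8,0,11.8,0,0,-89.6,0,-2.8,0,11.8,0,0,-89.6,0,-2.8,0,11.8,0,0,-89.6,0,-2.8,0,11.8,0,0,-89.6,0,-2.8,0,11.8,0,0,-89.6,0,-2.8,0,11.8,0,0,-89.6,0,-2.8,0,11.8,0])

```text
clock: 11.2
position: [0.5004, 0.0012, 0.2139]
orientation: [3.139, 0.336, 3.141]
force: [-2.2, 0.3, -0.5]
gripper_width: 0.999
gripper_force: 0.0
```

```bash
python3 go.py .507,.0,.187,180,-20 +.548,0.0,.0736,180,-20;python3 - <<'E'
from h import *
import pickle
o=robot.get_obs();print(o['joints'],o['position'],o['orientation'])
c=cam("wrist");a,b=pickle.load(open("c3.pkl","rb"))
for q in (c,b,a):
  bl=min(blobs(mask(q,"blue"),300),key=lambda t:np.hypot(*(onplane(q,[t[2]],.08)[0,:2]-[.557,0])));
  print(bl[1:])
  if q is c: m=bl[0]
r=fitbox([(c,hull(m))],[.557,0],0,.104,.070,.066);print(r.x,r.fun)
cv2.imwrite("pics/w5.png",c["pixels"][:,:,::-1])
E
```

```text
(0.507, 0.0, 0.187, 180.0, -20.0) -> [0.2, -0.8, -0.0] [0.26, -0.12, 2.75] rows>= 0.6
(0.548, 0.0, 0.0736, 180.0, -20.0) -> [0.0, 0.0, 0.0] [0.03, -0.0, 12.06] rows>= 2.4
[-0.18029859  0.11009892  2.01486854  0.09717606  0.68885066 -1.81598356] [0.50040997 0.00116037 0.2138511 ] [3.13879628 0.33559433 3.14117653]
(np.int32(7579), array([280.74482122, 199.32880327]))
(np.int32(952), array([281.87920168, 223.95378151]))
(np.int32(947), array([273.73072862, 214.76663147]))
[5.57025688e-01 6.72457885e-04 3.14002618e+00] 0.019005838865084335
```

View pics/w5.png

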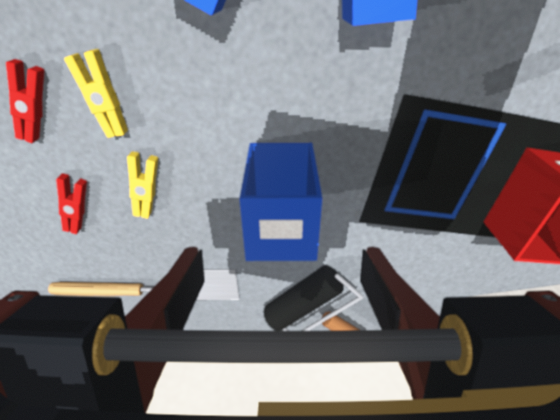

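The caddy is on end at (.557,.001), aligned, mouth toward the robot, between the open fingers. Descending to grip.

>>> send_rows(steps=[0,-0.8,0,0.3,0,2.8,0,0,-0.8,0,0.3,0,6,0,0,-0.8,0,0.3,0,9,0,0,-0.8,0,0.3,0,12,0,0,-0.8,0,0.3,0,14.8,0,0,-0.8,0,0.3,0,14.8,0,0,-0.8,0,0.3,0,14.8,0,0,-0.8,0,0.3,0,14.8,1,0,-0.8,0,0.3,0,14.8,1,0,-0.8,0,0.3,0,14.8,1,0,-0.8,0,0.3,0,14.8,1,0,-0.8,0,0.3,0,14.8,1])

```text
clock: 12.45
position: [0.5539, 0.0004, 0.0787]
orientation: [3.141, 0.359, -3.14]
force: [-2.6, -0.7, 8.3]
gripper_width: 0.752
gripper_force: 35.0
```

>>> send_rows(steps=[0,0,0,0,0,0,1,0,0,0,0,0,0,1])

```text
clock: 12.65
position: [0.5539, 0.0004, 0.0787]
orientation: [3.141, 0.359, -3.14]
force: [-2.5, 0.1, 7.0]
gripper_width: 0.752
gripper_force: 35.0
```

```bash
python3 go.py .55,0.0,.24,180,-20 +.55,0,.24,180,70
```

```text
(0.55, 0.0, 0.24, 180.0, -20.0) -> [0.1, 0.6, 0.1] [-5.31, -0.03, -15.24] rows>= 3.2
(0.55, 0.0, 0.24, 180.0, 70.0) -> [-0.0, 90.0, -0.0] [0.0, 0.0, 0.0] rows>= 10.5
```

>>> send_rows(steps=[0,0,0,-1,0,-2.9,1,0,0,0,-2.5,0,-7,1,0,0,0,-4,0,-11,1,0,0,0,-5.3,0,-15.2,1,0,0,0,-5.3,0,-15.2,1,0,0,0,-5.3,0,-15.2,1])

```text
clock: 13.25
position: [0.5498, 0.0003, 0.2393]
orientation: [3.141, 0.359, -3.14]
force: [-0.3, 0.5, -2.9]
gripper_width: 0.744
gripper_force: 35.0
```

>>> send_rows(steps=[0,90,0,0,0,0,1,0,90,0,0,0,0,1,0,90,0,0,0,0,1,0,90,0,0,0,0,1,0,90,0,0,0,0,1,0,90,0,0,0,0,1,0,90,0,0,0,0,1,0,90,0,0,0,0,1,0,90,0,0,0,0,1,0,90,0,0,0,0,1,0,90,0,0,0,0,1,0,90,0,0,0,0,1])

```text
clock: 14.45
position: [0.5489, 0.0003, 0.2322]
orientation: [3.136, -1.224, -3.134]
force: [-0.2, -0.7, -3.1]
gripper_width: 0.751
gripper_force: 35.0
```

>>> send_rows(steps=[0,0,0,0,0,0,1,0,0,0,0,0,0,1])

```text
clock: 14.65
position: [0.5499, 0.0003, 0.2386]
orientation: [3.139, -1.211, -3.138]
force: [-0.4, 0.6, -2.5]
gripper_width: 0.75
gripper_force: 35.0
```

```bash
python3 go.py .55,0.0,.043,180,69.4; python3 - <<'E'
from h import *
o=robot.get_obs();print(o['joints'],o['position'],o['orientation'])
a,c=cam("scene"),cam("side")
cv2.imwrite("pics/s6.png",np.hstack([q["pixels"][60:260,140:440,::-1] for q in(a,c)]))
E
```

```text
(0.55, 0.0, 0.043, 180.0, 69.4) -> [-0.1, -0.0, 0.1] [-18.31, -0.05, 6.87] rows>= 3.9
[-0.07727509  0.97550206  0.92144913 -0.11557442  2.45165257 -1.68871345] [5.49897617e-01 2.94686923e-04 2.38605173e-01] [ 3.13905633 -1.21131041 -3.13766709]
```

View pics/s6.png

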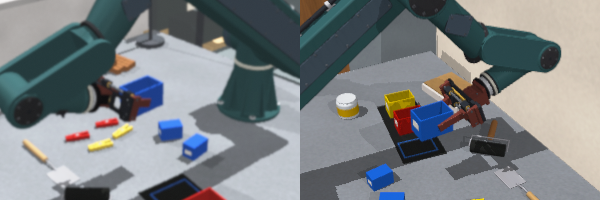

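The caddy is now mouth-up in the grip. Lowering it to the bench.

>>> send_rows(steps=[0,0,0,-4,0,1.5,1,0,0,0,-8,0,3,1,0,0,0,-12,0,4.5,1,0,0,0,-16,0,6,1,0,0,0,-18,0,6.8,1,0,0,0,-18.3,0,6.9,1,0,0,0,-18.3,0,6.9,1,0,0,0,-18.3,0,6.9,1])

```text
clock: 15.55
position: [0.5504, 0.0004, 0.0451]
orientation: [3.14, -1.211, -3.139]
force: [0.2, 0.2, -1.7]
gripper_width: 0.751
gripper_force: 35.0
```

>>> send_rows(steps=[0,0,0,-0.1,0,0,1,0,0,0,-0.2,0,0,1,0,0,0,-0.2,0,0,1])

```text
clock: 15.85
position: [0.5503, 0.0004, 0.0416]
orientation: [3.14, -1.212, -3.138]
force: [0.5, -0.8, -2.2]
gripper_width: 0.75
gripper_force: 35.0
```

>>> send_rows(steps=[0,0,0,-0.1,0,0,1,0,0,0,-0.2,0,0,1,0,0,0,-0.2,0,0,1])

```text
clock: 16.15
position: [0.5506, 0.0005, 0.0388]
orientation: [3.139, -1.214, -3.138]
force: [-0.4, 0.2, -1.9]
gripper_width: 0.753
gripper_force: 35.0
```

>>> send_rows(steps=[0,0,0,-0.1,0,0,1,0,0,0,-0.2,0,0,1,0,0,0,-0.2,0,0,1])

```text
clock: 16.45
position: [0.551, 0.0005, 0.0382]
orientation: [3.14, -1.216, -3.139]
force: [-1.7, 0.7, 3.7]
gripper_width: 0.743
gripper_force: 35.0
```

>>> send_rows(steps=[0,0,0,-0.1,0,0,1,0,0,0,-0.1,0,0,1])

```text
clock: 16.65
position: [0.5511, 0.0005, 0.0382]
orientation: [3.14, -1.218, -3.139]
force: [-3.1, 0.4, 8.5]
gripper_width: 0.749
gripper_force: 35.0
```

>>> send_rows(steps=[0,0,0,0.1,0,0,0,0,0,0,0.1,0,0,0,0,0,0,0.1,0,0,0,0,0,0,0,0,-2,0,0,0,0,0,0,-4,0,0,0,0,0,0,-4,0,0,0,0,4.7,0,-5.7,0,0,0,0,9.4,0,-7.4,0,0,0,0,14.1,0,-9.1,0,0,0,0,20.7,0,-11.5,0,0,0,0,20.7,0,-11.5,0,0,0,0,20.7,0,-11.5,0])

```text
clock: 17.85
position: [0.5875, 0.0003, 0.2731]
orientation: [3.141, -1.208, -3.139]
force: [1.0, -0.6, -0.4]
gripper_width: 0.998
gripper_force: 0.0
```

```bash
python3 go.py .524,0.0,.26,180,0
```

```text
(0.524, 0.0, 0.26, 180.0, 0.0) -> [-0.0, -69.2, 0.1] [1.03, -0.02, 6.4] rows>= 8.1
```

>>> send_rows(steps=[0,-69.2,0,1,0,6.4,0,0,-69.2,0,1,0,6.4,0,0,-69.2,0,1,0,6.4,0,0,-69.2,0,1,0,6.4,0,0,-69.2,0,1,0,6.4,0,0,-69.2,0,1,0,6.4,0,0,-69.2,0,1,0,6.4,0,0,-69.2,0,1,0,6.4,0,0,-69.2,0,1,0,6.4,0,0,-69.2,0,1,0,6.4,0,0,-69.2,0,1,0,6.4,0,0,-69.2,0,1,0,6.4,0])

```text
clock: 19.05
position: [0.5252, 0.0001, 0.2565]
orientation: [3.141, -0.008, -3.14]
force: [0.5, -0.1, -0.4]
gripper_width: 1.002
gripper_force: 0.0
```

```bash
python3 - <<'E'
from h import *
c=cam("wrist");m=mask(c,"blue")
for b in blobs(m,300):print(b[1:],np.round(onplane(c,[b[2]],.03),3))
bl=min(blobs(m,500),key=lambda t:np.hypot(*(onplane(c,[t[2]],.03)[0,:2]-[.524,0])))
r=fitbox([(c,hull(bl[0]))],[.524,0]);print(r.x,r.fun)
# tape from same picture
t=min(blobs(m,150),key=lambda t:np.hypot(*(onplane(c,[t[2]],.003)[0,:2]-[.553,.179])))
v,u=np.nonzero(t[0]);X=onplane(c,np.c_[u,v],.003)[:,:2];print(cv2.minAreaRect((X*1000).astype(np.float32)))
cv2.imwrite("pics/w7.png",c["pixels"][:,:,::-1])
E
```

```text
(np.int32(588), array([249.89285714,  37.69557823])) [[ 0.367 -0.033  0.03 ]]
(np.int32(1235), array([351.78380567,  50.07044534])) [[0.378 0.073 0.03 ]]
(np.int32(6061), array([282.33888797, 190.44646098])) [[0.529 0.001 0.03 ]]
(np.int32(1530), array([425.48562092, 199.06339869])) [[0.539 0.171 0.03 ]]
[5.25145067e-01 9.94183702e-04 3.13690038e+00] 0.04360034887936248
((552.2145385742188, 181.2549591064453), (93.13983917236328, 127.33719635009766), 82.17302703857422)
```

View pics/w7.png

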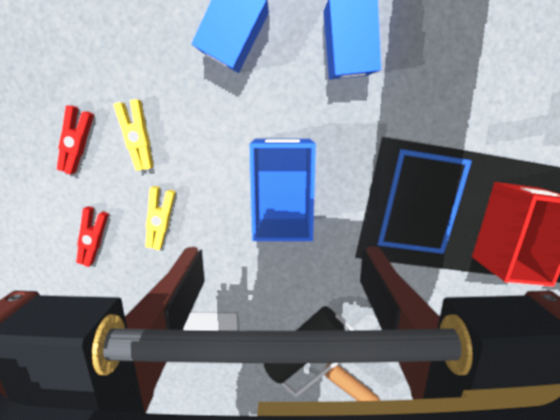

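The caddy is mouth-up on the bench at (.525,.001). The tape centre is (.5525,.180), with its length at 172°.

```bash
python3 go.py .525,.001,.054,180,0 +.525,.001,.18,180 +.5525,.18,.18,172.2 +.5525,.18,.059,172.2
```

```text
(0.525, 0.001, 0.054, 180.0, 0.0) -> [0.1, -0.5, 0.1] [-0.15, 0.07, 20.25] rows>= 4.1
(0.525, 0.001, 0.18, 180.0, 0) -> [0.0, 0.0, 0.0] [0.0, 0.0, -12.6] rows>= 2.5
(0.5525, 0.18, 0.18, 172.2, 0) -> [0.0, -0.0, 7.8] [-2.75, 17.9, 0.0] rows>= 3.6
(0.5525, 0.18, 0.059, 172.2, 0) -> [0.0, 0.0, 0.0] [0.0, -0.0, 12.1] rows>= 2.4
```

>>> send_rows(steps=[0,-0.5,0,-0.1,0.1,5,0,0,-0.5,0,-0.1,0.1,10,0,0,-0.5,0,-0.1,0.1,14,0,0,-0.5,0,-0.1,0.1,17.5,0,0,-0.5,0,-0.1,0.1,20.2,0,0,-0.5,0,-0.1,0.1,20.2,0,0,-0.5,0,-0.1,0.1,20.2,1,0,-0.5,0,-0.1,0.1,20.2,1,0,-0.5,0,-0.1,0.1,20.2,1,0,-0.5,0,-0.1,0.1,20.2,1,0,-0.5,0,-0.1,0.1,20.2,1,0,-0.5,0,-0.1,0.1,20.2,1])

```text
clock: 20.3
position: [0.5249, 0.0012, 0.0568]
orientation: [3.141, 0.006, -3.14]
force: [1.0, 0.0, 7.3]
gripper_width: 0.749
gripper_force: 35.0
```

>>> send_rows(steps=[0,0,0,0,0,-3,1,0,0,0,0,0,-7.5,1,0,0,0,0,0,-12.6,1,0,0,0,0,0,-12.6,1,0,0,0,0,0,-12.6,1])

```text
clock: 20.8
position: [0.5236, 0.0013, 0.1826]
orientation: [3.141, 0.006, -3.14]
force: [0.3, 0.5, -2.9]
gripper_width: 0.751
gripper_force: 35.0
```

>>> send_rows(steps=[0,0,2,-0.7,4,0,1,0,0,4,-1.4,8.5,0,1,0,0,6,-2.1,13,0,1,0,0,7.8,-2.7,16.5,0,1,0,0,7.8,-2.7,17.9,0,1,0,0,7.8,-2.7,17.9,0,1,0,0,7.8,-2.7,17.9,0,1])

```text
clock: 21.5
position: [0.5485, 0.1793, 0.1801]
orientation: [-3.141, -0.0, 3.008]
force: [0.0, -0.4, -1.6]
gripper_width: 0.748
gripper_force: 35.0
```

```bash
python3 go.py .5525,.18,.059,172.2
```

```text
(0.5525, 0.18, 0.059, 172.2, 0) -> [-0.0, -0.0, 0.1] [-0.39, 0.13, 12.11] rows>= 2.4
```

>>> send_rows(steps=[0,0,0,-0.4,0.1,4,1,0,0,0,-0.4,0.1,8,1,0,0,0,-0.4,0.1,10.5,1,0,0,0,-0.4,0.1,11.5,1,0,0,0,-0.4,0.1,11.7,1,0,0,0,-0.4,0.1,11.9,1,0,0,0,-0.4,0.1,12.0,1,0,0,0,-0.4,0.1,12.0,1])

```text
clock: 22.3
position: [0.5551, 0.181, 0.0628]
orientation: [3.14, 0.005, 3.007]
force: [-0.6, -0.2, -2.4]
gripper_width: 0.75
gripper_force: 35.0
```

>>> send_rows(steps=[0,0,0,0,0,0.1,1,0,0,0,0,0,0.1,1])

```text
clock: 22.5
position: [0.5545, 0.1811, 0.061]
orientation: [3.14, 0.003, 3.007]
force: [-0.1, 0.4, -1.9]
gripper_width: 0.752
gripper_force: 35.0
```

>>> send_rows(steps=[0,0,0,-0.1,0,0.1,1,0,0,0,-0.1,0,0.2,1,0,0,0,-0.1,0,0.3,1,0,0,0,-0.1,0,0.3,1])

```text
clock: 22.9
position: [0.5551, 0.181, 0.0598]
orientation: [3.14, 0.003, 3.007]
force: [-6.9, -0.7, 19.9]
gripper_width: 0.75
gripper_force: 35.0
```

>>> send_rows(steps=[0,0,0,0,0,0,0,0,0,0,0,0,0,0,0,0,0,0,0,0,0,0,0,0,0,0,0,0,0,0,0,0,0,-4,0,0,0,0,0,0,-9,0,0,0,0,0,0,-14,0,0,0,0,0,0,-19,0,0,0,0,0,0,-19,0,0,0,0,0,0,-19,0])

```text
clock: 23.9
position: [0.5555, 0.1807, 0.2488]
orientation: [3.139, 0.005, 3.007]
force: [-0.4, -0.4, -0.4]
gripper_width: 1.0
gripper_force: 0.0
```

```bash
python3 - <<'E'
from h import *
c=cam("wrist")
for col,x0 in(("blue",[.553,.18]),("red",[.57,.30])):
  bl=min(blobs(mask(c,col),500),key=lambda t:np.hypot(*(onplane(c,[t[2]],.03)[0,:2]-x0)))
  r=fitbox([(c,hull(bl[0]))],x0,.003,.073);print(col,r.x,r.fun,bl[1])
a,s=cam("scene"),cam("side")
for q,n in((a,"scene"),(s,"side")):
  for col in("red","yellow","blue"):
    for m,ar,ce in blobs(mask(q,col)):
      if ar>350 :continue
      v,u=np.nonzero(m);P=onplane(q,np.c_[u,v],.012)[:,:2];w,V=np.linalg.eigh(np.cov(P.T))
      if P[:,1].mean()>-.08:continue
      rr=cv2.minAreaRect(P.astype(np.float32)*1000)
      print(n,col,ar,np.round(rr[0]),np.round(rr[1]),round(np.degrees(np.arctan2(V[1,1],V[0,1]))))
y=min(blobs(mask(a,"yellow"),500),key=lambda t:np.hypot(*(t[2]-(376,300))))
r=fitbox([(a,hull(y[0]))],[.586,.417],.003,.073);print("yel",r.x,r.fun)
E
```

```text
blue [ 0.54145116  0.18325318 -0.13501657] 0.18877492267109441 7820
red [ 0.57758213  0.29781446 -0.10996776] 0.028580153819410148 7915
scene red 87 [ 479. -244.] [32. 73.] 158
scene red 100 [ 602. -244.] [32. 72.] 160
scene yellow 31 [ 477. -162.] [69. 19.] -174
scene yellow 45 [ 579. -144.] [12. 71.] 161
scene blue 73 [ 436. -416.] [35. 72.] 162
side red 232 [ 594. -257.] [35. 79.] 159
side red 253 [ 470. -260.] [35. 77.] 157
side yellow 212 [ 569. -162.] [37. 81.] 166
side yellow 216 [ 466. -178.] [83. 34.] -170
side blue 314 [ 429. -429.] [33. 80.] 161
yel [0.59626163 0.41774872 3.03523309] 0.053045637939666435
```

```bash
python3 go.py .53,-.22,.28,165
```

```text
(0.53, -0.22, 0.28, 165.0, 0) -> [-0.0, -0.1, 7.3] [-3.05, -39.99, -3.45] rows>= 8.1
```

>>> send_rows(steps=[0,0,7.3,-3,-40,-3.4,0,0,0,7.3,-3,-40,-3.4,0,0,0,7.3,-3,-40,-3.4,0,0,0,7.3,-3,-40,-3.4,0,0,0,7.3,-3,-40,-3.4,0,0,0,7.3,-3,-40,-3.4,0,0,0,7.3,-3,-40,-3.4,0,0,0,7.3,-3,-40,-3.4,0,0,0,7.3,-3,-40,-3.4,0,0,0,7.3,-3,-40,-3.4,0,0,0,7.3,-3,-40,-3.4,0,0,0,7.3,-3,-40,-3.4,0])

```text
clock: 25.25
position: [0.5304, -0.218, 0.2803]
orientation: [3.139, 0.001, 2.881]
force: [0.8, 0.7, 0.3]
gripper_width: 0.999
gripper_force: 0.0
```

```bash
cat > clips.py <<'E'
from h import *
def clips(c,zz=.012,box=(.2,.95,-.6,-.08),amin=150):
    out=[]
    for col in("red","yellow","blue"):
        m=cv2.morphologyEx(mask(c,col),cv2.MORPH_CLOSE,np.ones((7,7)))
        for b,a,ce in blobs(m,amin):
            v,u=np.nonzero(b);P=onplane(c,np.c_[u,v],zz)[:,:2]
            r=cv2.minAreaRect((P*1000).astype(np.float32));w,V=np.linalg.eigh(np.cov(P.T))
            x,y=np.array(r[0])/1000
            if box[0]<x<box[1] and box[2]<y<box[3] and max(r[1])<120:
                out.append((col,a,round(x,4),round(y,4),round(np.degrees(np.arctan2(V[1,1],V[0,1]))%180,1),np.round(sorted(r[1])).tolist(),P.mean(0).round(4).tolist(),ce.round().tolist()))
    return out
if __name__=="__main__":
    for t in clips(cam("wrist")):print(*t)
    print(robot.get_obs()["position"])
E
python3 clips.py
```

```text
red 916 0.4726 -0.2515 157.4 [27.0, 79.0] [0.4726, -0.2521] [243.0, 141.0]
red 724 0.5968 -0.249 158.7 [27.0, 80.0] [0.5962, -0.2508] [270.0, 231.0]
blue 1286 0.4296 -0.4252 160.8 [32.0, 80.0] [0.4268, -0.4225] [104.0, 142.0]
[ 0.53056038 -0.21805099  0.28064113]
```

```bash
python3 - <<'E'
from clips import *
c=cam("wrist");h=cv2.cvtColor(np.ascontiguousarray(c["pixels"]),cv2.COLOR_RGB2HSV)
for P in([.571,-.153,.012],[.47,-.170,.012]):
    u,v=proj(c,[P])[0].astype(int);print(u,v);q=h[v-12:v+12,u-12:u+12].reshape(-1,3);print(q[q[:,1]>100][::20].tolist()[:8])
for b,a,ce in blobs(cv2.morphologyEx(mask(c,"yellow"),cv2.MORPH_CLOSE,np.ones((7,7))),100):print(a,ce)
cv2.imwrite("pics/w8.png",c["pixels"][:,:,::-1])
E
```

```text
337 194
[[24, 114, 197], [28, 147, 252], [28, 149, 251], [28, 148, 251], [28, 154, 249], [26, 153, 234], [24, 103, 188], [25, 129, 230]]
306 120
[[28, 143, 251], [27, 133, 244], [28, 143, 252], [28, 143, 252], [28, 145, 252], [28, 129, 250], [28, 144, 252], [28, 144, 252]]
```

View pics/w8.png

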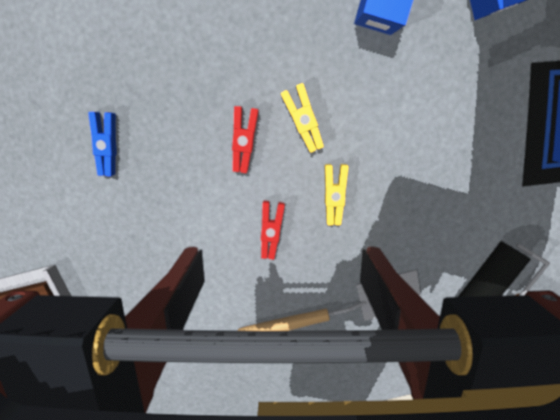

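The yellow clips are at (337,194) and (304,119), but washed out in this view, so I'll lower the saturation threshold for yellow. The red clips are at (243,141) and (270,231), and the blue one is at (104,142).

```bash
sed -i 's/return (r&(S>160)&(V>60))/return (r\&(S>(110 if col=="yellow" else 160))\&(V>60))/' h.py; python3 clips.py; python3 go.py .571,-.157,.12,166
```

```text
red 906 0.4728 -0.2507 157.4 [27.0, 78.0] [0.4725, -0.252] [243.0, 140.0]
red 721 0.5969 -0.2492 158.4 [27.0, 79.0] [0.5965, -0.2509] [271.0, 230.0]
yellow 1154 0.4675 -0.1727 8.5 [29.0, 80.0] [0.4665, -0.1727] [304.0, 118.0]
yellow 1019 0.5704 -0.1564 165.6 [29.0, 81.0] [0.5686, -0.1561] [335.0, 193.0]
blue 1256 0.4302 -0.4248 160.9 [32.0, 79.0] [0.4268, -0.4227] [104.0, 141.0]
[ 0.53078092 -0.21843965  0.28104095]
(0.571, -0.157, 0.12, 166.0, 0) -> [0.1, 0.1, -0.9] [-2.27, 6.94, 16.12] rows>= 3.5
```

>>> send_rows(steps=[0,0,-0.9,-2.3,6.9,5,0.4,0,0,-0.9,-2.3,6.9,10,0.4,0,0,-0.9,-2.3,6.9,14,0.4,0,0,-0.9,-2.3,6.9,18,0.4,0,0,-0.9,-2.3,6.9,22,0.4,0,0,-0.9,-2.3,6.9,24.3,0.4,0,0,-0.9,-2.3,6.9,25.2,0.4,0,0,-0.9,-2.3,6.9,25.2,0.4,0,0,-0.9,-2.3,6.9,25.2,1,0,0,-0.9,-2.3,6.9,25.2,1,0,0,-0.9,-2.3,6.9,25.2,1,0,0,-0.9,-2.3,6.9,25.2,1], force=25)

```text
clock: 26.6
position: [0.5721, -0.1592, 0.0305]
orientation: [3.14, 0.004, 2.895]
force: [-0.2, 0.8, 7.3]
gripper_width: 0.28
gripper_force: 25.0
```

>>> send_rows(steps=[0,0,0,0,0,-3,1,0,0,0,0,0,-8,1,0,0,0,0,0,-13,1,0,0,0,0,0,-18,1,0,0,0,0,0,-22,1,0,0,0,0,0,-22,1,0,0,0,0,0,-22,1])

```text
clock: 27.3
position: [0.5713, -0.1593, 0.2507]
orientation: [3.141, 0.005, 2.895]
force: [-0.2, -0.1, -0.9]
gripper_width: 0.28
gripper_force: 25.0
```

```bash
python3 go.py .59,.417,.25,173
```

```text
(0.59, 0.417, 0.25, 173.0, 0) -> [0.0, 0.3, -7.1] [12.24, 56.35, 0.07] rows>= 11.5
```

>>> send_rows(steps=[0,0,-7.1,12.2,56.3,0,1,0,0,-7.1,12.2,56.3,0,1,0,0,-7.1,12.2,56.3,0,1,0,0,-7.1,12.2,56.3,0,1,0,0,-7.1,12.2,56.3,0,1,0,0,-7.1,12.2,56.3,0,1,0,0,-7.1,12.2,56.3,0,1,0,0,-7.1,12.2,56.3,0,1,0,0,-7.1,12.2,56.3,0,1,0,0,-7.1,12.2,56.3,0,1,0,0,-7.1,12.2,56.3,0,1,0,0,-7.1,12.2,56.3,0,1])

```text
clock: 28.5
position: [0.588, 0.4202, 0.2467]
orientation: [3.142, -0.001, 3.022]
force: [0.4, -1.3, -0.5]
gripper_width: 0.278
gripper_force: 25.0
```

>>> send_rows(steps=[0,0,0,0,0,0,1,0,0,0,0,0,0,1,0,0,0,0,0,0,1])

```text
clock: 28.8
position: [0.5894, 0.415, 0.2484]
orientation: [-3.141, 0.001, 3.018]
force: [0.3, -0.7, -0.2]
gripper_width: 0.282
gripper_force: 25.0
```

```bash
python3 - <<'E'
from h import *
o=robot.get_obs();print(o["position"],o["orientation"][2],o["gripper_width"])
c=cam("wrist")
for b,a,ce in blobs(mask(c,"yellow"),300):print(a,ce,onplane(c,[ce],.04)[0].round(3))
bl=max(blobs(mask(c,"yellow"),300),key=lambda t:t[1])
r=fitbox([(c,hull(bl[0]))],[.59,.417],.003,.073);print(r.x,r.fun)
bl=max(blobs(mask(c,"red"),300),key=lambda t:t[1])
r=fitbox([(c,hull(bl[0]))],[.577,.298],.003,.073);print(r.x,r.fun)
cv2.imwrite("pics/w9.png",c["pixels"][:,:,::-1])
E
python3 go.py .59,.417,.25,173
```

```text
[0.58936237 0.41497131 0.24843866] 3.0183177951691 0.2817449507887673
340 [324.1         26.72352941] [0.433 0.476 0.04 ]
10424 [283.73666539 221.76237529] [0.627 0.412 0.04 ]
[0.5920071  0.41633736 3.01814242] 0.4235844656200771
[ 0.57708748  0.29558587 -0.1073275 ] 0.027320092209631164
(0.59, 0.417, 0.25, 173.0, 0) -> [-0.0, 0.1, -0.1] [-0.01, 0.22, -0.1] rows>= 0.0
```

View pics/w9.png

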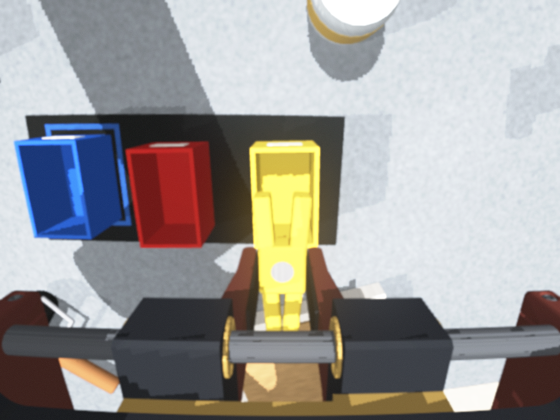

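The clip is held over the yellow caddy; its far rim corners are at about (251,143) and (320,143). The blue caddy stands mouth-up on the mat at (70,185).

```bash
python3 - <<'E'
from h import *
c=cam("wrist");P=onplane(c,[(251,143),(320,143),(257,245),(320,245),(30,250),(46,126),(119,126),(18,142),(89,134),(35,236)],.073);print(P.round(3).tolist())
m=(P[0]+P[1])/2;print(m+.052*np.array([np.cos(-.122),np.sin(-.122),0]))
P=onplane(c,[(46,126),(119,126)],.003);print(P.round(3).tolist())
E
python3 go.py .592,.417,.104,173
```

```text
[[0.533, 0.392, 0.073], [0.541, 0.458, 0.073], [0.639, 0.382, 0.073], [0.647, 0.448, 0.073], [0.615, 0.13, 0.073], [0.489, 0.194, 0.073], [0.5, 0.268, 0.073], [0.5, 0.159, 0.073], [0.503, 0.236, 0.073], [0.6, 0.142, 0.073]]
[0.58887802 0.41853402 0.073     ]
[[0.486, 0.143, 0.003], [0.499, 0.233, 0.003]]
(0.592, 0.417, 0.104, 173.0, 0) -> [0.0, 0.1, -0.1] [-0.16, 0.23, 14.54] rows>= 2.9
```

>>> send_rows(steps=[0,0,0,0,0.4,5,1,0,0,0,0,0.4,9,1,0,0,0,0,0.4,12.5,1,0,0,0,0,0.4,14.5,1,0,0,0,0,0.4,15,1,0,0,0,0,0.4,15,1,0,0,0,0,0.4,15,0.5,0,0,0,0,0.4,15,0.5,0,0,0,0,0.4,15,0.5,0,0,0,0,0.4,10,0.5,0,0,0,0,0.4,5,0.5,0,0,0,0,0.4,0,0.5])

```text
clock: 30.1
position: [0.5901, 0.4206, 0.2521]
orientation: [3.14, 0.003, 3.019]
force: [1.6, 0.3, -0.4]
gripper_width: 0.505
gripper_force: 0.0
```

```bash
python3 - <<'E'
from clips import *
c=cam("wrist")
for t in clips(c,.03,(.5,.7,.35,.5)):print(*t)
bl=max(blobs(mask(c,"yellow"),300),key=lambda t:t[1])
r=fitbox([(c,hull(bl[0]))],[.59,.417],.003,.073);print(r.x,r.fun)
s=cam("side")
for t in clips(s,.012,amin=40):print(*t)
E
python3 go.py .50,-.17,.25,188
```

```text
[0.591387   0.41811057 3.04661951] 0.1026562868359282
red 245 0.5943 -0.2572 159.8 [35.0, 79.0] [0.5924, -0.2556] [336.0, 281.0]
red 268 0.4704 -0.2596 157.4 [35.0, 77.0] [0.469, -0.2566] [299.0, 298.0]
yellow 255 0.4658 -0.178 10.8 [37.0, 83.0] [0.463, -0.1785] [283.0, 280.0]
blue 357 0.429 -0.4295 161.5 [33.0, 80.0] [0.4268, -0.4283] [320.0, 354.0]
(0.5, -0.17, 0.25, 188.0, 0) -> [0.5, 1.0, -15.0] [2.15, -60.03, 0.33] rows>= 12.0
```

>>> send_rows(steps=[0,0,-15,2.1,-60,0.3,0.4,0,0,-15,2.1,-60,0.3,0.4,0,0,-15,2.1,-60,0.3,0.4,0,0,-15,2.1,-60,0.3,0.4,0,0,-15,2.1,-60,0.3,0.4,0,0,-15,2.1,-60,0.3,0.4,0,0,-15,2.1,-60,0.3,0.4,0,0,-15,2.1,-60,0.3,0.4,0,0,-15,2.1,-60,0.3,0.4,0,0,-15,2.1,-60,0.3,0.4,0,0,-15,2.1,-60,0.3,0.4,0,0,-15,2.1,-60,0.3,0.4])

```text
clock: 31.4
position: [0.4958, -0.1738, 0.2467]
orientation: [-3.141, 0.004, -3.002]
force: [0.9, -0.3, 0.3]
gripper_width: 0.597
gripper_force: 0.0
```

>>> send_rows(steps=[0,0,0,0,0,0,0.4,0,0,0,0,0,0,0.4,0,0,0,0,0,0,0.4,0,0,0,0,0,0,0.4])

```text
clock: 31.8
position: [0.4964, -0.1704, 0.2462]
orientation: [3.141, 0.003, -3.0]
force: [0.8, 0.1, -0.2]
gripper_width: 0.6
gripper_force: 0.0
```

```bash
python3 clips.py; python3 go.py .467,-.174,.028,189.5
```

```text
red 1103 0.4722 -0.2523 157.4 [28.0, 80.0] [0.4722, -0.2521] [214.0, 153.0]
red 853 0.5968 -0.2504 159.1 [27.0, 82.0] [0.5963, -0.2511] [207.0, 251.0]
yellow 1190 0.4676 -0.1729 8.9 [28.0, 81.0] [0.4669, -0.1728] [283.0, 158.0]
blue 1680 0.43 -0.4242 160.4 [34.0, 80.0] [0.4265, -0.4226] [68.0, 93.0]
[ 0.4964964  -0.17040174  0.24619321]
(0.467, -0.174, 0.028, 189.5, 0) -> [0.0, 0.2, -1.4] [3.03, 0.04, 21.81] rows>= 4.4
```

>>> send_rows(steps=[0,0,-1,3,0,5,0.4,0,0,-1,3,0,10,0.4,0,0,-1,3,0,15,0.4,0,0,-1,3,0,19,0.4,0,0,-1,3,0,21,0.4,0,0,-1,3,0,21.7,0.4,0,0,-1,3,0,21.7,0.4,0,0,-1,3,0,21.7,1,0,0,-1,3,0,21.7,1,0,0,-1,3,0,21.7,1,0,0,-1,3,0,21.7,1,0,0,-1,3,0,21.7,1])

```text
clock: 33.05
position: [0.4677, -0.1762, 0.03]
orientation: [-3.141, 0.004, -2.985]
force: [-0.8, 1.7, 7.8]
gripper_width: 0.283
gripper_force: 24.9
```

>>> send_rows(steps=[0,0,0,0,0,-3,1,0,0,0,0,0,-8,1,0,0,0,0,0,-13,1,0,0,0,0,0,-18,1,0,0,0,0,0,-22,1,0,0,0,0,0,-22,1,0,0,0,0,0,-22,1])

```text
clock: 33.75
position: [0.4668, -0.1763, 0.2499]
orientation: [-3.14, 0.005, -2.985]
force: [-0.1, 0.8, -1.1]
gripper_width: 0.281
gripper_force: 24.9
```

```bash
python3 go.py .59,.418,.25,173
```

```text
(0.59, 0.418, 0.25, 173.0, 0) -> [-0.0, 0.3, 16.0] [-21.44, 56.78, 0.03] rows>= 12.1
```

>>> send_rows(steps=[0,0,16,-21.4,56.8,0,1,0,0,16,-21.4,56.8,0,1,0,0,16,-21.4,56.8,0,1,0,0,16,-21.4,56.8,0,1,0,0,16,-21.4,56.8,0,1,0,0,16,-21.4,56.8,0,1,0,0,16,-21.4,56.8,0,1,0,0,16,-21.4,56.8,0,1,0,0,16,-21.4,56.8,0,1,0,0,16,-21.4,56.8,0,1,0,0,16,-21.4,56.8,0,1,0,0,16,-21.4,56.8,0,1])

```text
clock: 34.95
position: [0.5843, 0.4016, 0.2464]
orientation: [-3.14, -0.001, 3.019]
force: [1.5, -0.1, -0.6]
gripper_width: 0.284
gripper_force: 24.9
```

>>> send_rows(steps=[0,0,0,0,0,0,1,0,0,0,0,0,0,1,0,0,0,0,0,0,1,0,0,0,0,0,0,1])

```text
clock: 35.35
position: [0.5851, 0.3984, 0.2491]
orientation: [-3.141, 0.001, 3.018]
force: [-0.8, -0.1, 0.2]
gripper_width: 0.28
gripper_force: 24.9
```

```bash
python3 go.py .59,.418,.099,173
```

```text
(0.59, 0.418, 0.099, 173.0, 0) -> [-0.0, 0.1, -0.1] [-0.23, 2.01, 15.01] rows>= 3.0
```

>>> send_rows(steps=[0,0,0,-0.2,2,4,1,0,0,0,-0.2,2,8,1,0,0,0,-0.2,2,12,1,0,0,0,-0.2,2,14.5,1,0,0,0,-0.2,2,15,1,0,0,0,-0.2,2,15,1,0,0,0,-0.2,2,15,0.5,0,0,0,-0.2,2,15,0.5,0,0,0,-0.2,2,15,0.5,0,0,0,-0.2,2,10,0.5,0,0,0,-0.2,2,5,0.5,0,0,0,-0.2,2,0,0.5])

```text
clock: 36.55
position: [0.5897, 0.4198, 0.2523]
orientation: [3.14, 0.003, 3.019]
force: [1.2, 0.3, -0.1]
gripper_width: 0.501
gripper_force: 0.0
```

```bash
python3 - <<'E'
from clips import *
c=cam("wrist");cv2.imwrite("pics/w10.png",c["pixels"][:,:,::-1])
E
python3 go.py .49,-.24,.25,157.4
```

```text
(0.49, -0.24, 0.25, 157.4, 0) -> [0.7, 0.8, 15.6] [2.23, -67.0, 0.58] rows>= 13.4
```

View pics/w10.png

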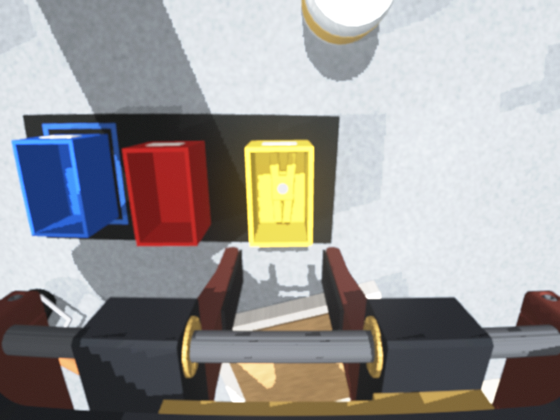

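Both yellow clips lie in the yellow caddy (280,190), stacked. Next are the red clips.

>>> send_rows(steps=[0,0,15.6,2.2,-67,0.6,0.4,0,0,15.6,2.2,-67,0.6,0.4,0,0,15.6,2.2,-67,0.6,0.4,0,0,15.6,2.2,-67,0.6,0.4,0,0,15.6,2.2,-67,0.6,0.4,0,0,15.6,2.2,-67,0.6,0.4,0,0,15.6,2.2,-67,0.6,0.4,0,0,15.6,2.2,-67,0.6,0.4,0,0,15.6,2.2,-67,0.6,0.4,0,0,15.6,2.2,-67,0.6,0.4,0,0,15.6,2.2,-67,0.6,0.4,0,0,15.6,2.2,-67,0.6,0.4])

```text
clock: 37.8
position: [0.4969, -0.1749, 0.2447]
orientation: [3.14, 0.004, 2.747]
force: [0.9, -0.4, 0.5]
gripper_width: 0.601
gripper_force: 0.0
```

>>> send_rows(steps=[0,0,0,0,0,0,0.4,0,0,0,0,0,0,0.4,0,0,0,0,0,0,0.4,0,0,0,0,0,0,0.4])

```text
clock: 38.2
position: [0.4974, -0.1713, 0.2439]
orientation: [3.139, 0.002, 2.749]
force: [-0.7, 0.2, 0.8]
gripper_width: 0.601
gripper_force: 0.0
```

```bash
python3 clips.py; python3 go.py .4725,-.252,.028,157.4
```

```text
red 1047 0.472 -0.2524 157.3 [28.0, 79.0] [0.4716, -0.2519] [210.0, 190.0]
red 807 0.5958 -0.2523 158.7 [26.0, 82.0] [0.5961, -0.2507] [254.0, 276.0]
blue 1347 0.4302 -0.4234 160.2 [35.0, 80.0] [0.4265, -0.4221] [72.0, 209.0]
[ 0.49743991 -0.17133737  0.24391064]
(0.4725, -0.252, 0.028, 157.4, 0) -> [0.1, 0.1, 0.1] [-0.73, -8.45, 21.58] rows>= 4.6
```

>>> send_rows(steps=[0,0,0,-0.7,-4.5,2,0.4,0,0,0,-0.7,-8.4,5,0.4,0,0,0,-0.7,-8.4,10,0.4,0,0,0,-0.7,-8.4,15,0.4,0,0,0,-0.7,-8.4,19,0.4,0,0,0,-0.7,-8.4,21,0.4,0,0,0,-0.7,-8.4,21.5,0.4,0,0,0,-0.7,-8.4,21.5,0.4,0,0,0,-0.7,-8.4,21.5,1,0,0,0,-0.7,-8.4,21.5,1,0,0,0,-0.7,-8.4,21.5,1,0,0,0,-0.7,-8.4,21.5,1])

```text
clock: 39.45
position: [0.4725, -0.2533, 0.0296]
orientation: [3.14, 0.004, 2.747]
force: [-0.2, 1.0, 7.6]
gripper_width: 0.279
gripper_force: 24.9
```

>>> send_rows(steps=[0,0,0,0,0,-3,1,0,0,0,0,0,-8,1,0,0,0,0,0,-13,1,0,0,0,0,0,-18,1,0,0,0,0,0,-22,1,0,0,0,0,0,-22,1,0,0,0,0,0,-22,1])

```text
clock: 40.15
position: [0.4715, -0.2534, 0.2497]
orientation: [3.14, 0.005, 2.747]
force: [0.0, 0.2, 0.2]
gripper_width: 0.286
gripper_force: 24.9
```

```bash
python3 go.py .576,.297,.25,173.5
```

```text
(0.576, 0.297, 0.25, 173.5, 0) -> [0.0, 0.3, -16.1] [11.53, 54.82, -0.02] rows>= 11.2
```

>>> send_rows(steps=[0,0,-16.1,11.5,54.8,0,1,0,0,-16.1,11.5,54.8,0,1,0,0,-16.1,11.5,54.8,0,1,0,0,-16.1,11.5,54.8,0,1,0,0,-16.1,11.5,54.8,0,1,0,0,-16.1,11.5,54.8,0,1,0,0,-16.1,11.5,54.8,0,1,0,0,-16.1,11.5,54.8,0,1,0,0,-16.1,11.5,54.8,0,1,0,0,-16.1,11.5,54.8,0,1,0,0,-16.1,11.5,54.8,0,1,0,0,-16.1,11.5,54.8,0,1])

```text
clock: 41.35
position: [0.575, 0.3015, 0.2463]
orientation: [3.14, -0.001, 3.032]
force: [-0.8, -0.9, -1.2]
gripper_width: 0.277
gripper_force: 24.9
```

>>> send_rows(steps=[0,0,0,0,0,0,1,0,0,0,0,0,0,1,0,0,0,0,0,0,1,0,0,0,0,0,0,1])

```text
clock: 41.75
position: [0.5757, 0.2952, 0.2492]
orientation: [3.141, 0.002, 3.026]
force: [-0.3, 1.5, -0.0]
gripper_width: 0.287
gripper_force: 24.9
```

```bash
python3 go.py .576,.297,.099,173.5
```

```text
(0.576, 0.297, 0.099, 173.5, 0) -> [0.0, 0.1, -0.1] [0.03, 0.18, 15.02] rows>= 3.0
```

>>> send_rows(steps=[0,0,0,0,0.2,4,1,0,0,0,0,0.2,8,1,0,0,0,0,0.2,12,1,0,0,0,0,0.2,14.5,1,0,0,0,0,0.2,15,1,0,0,0,0,0.2,15,1,0,0,0,0,0.2,15,0.5,0,0,0,0,0.2,15,0.5,0,0,0,0,0.2,15,0.5,0,0,0,0,0.2,10,0.5,0,0,0,0,0.2,5,0.5,0,0,0,0,0.2,0,0.5])

```text
clock: 42.95
position: [0.5759, 0.2989, 0.2518]
orientation: [3.14, 0.003, 3.028]
force: [1.9, -0.8, -0.4]
gripper_width: 0.503
gripper_force: 0.0
```

```bash
python3 - <<'E'
from clips import *
c=cam("wrist");cv2.imwrite("pics/w11.png",c["pixels"][:,:,::-1])
for t in clips(cam("side"),.012,amin=40):print(*t)
E
python3 go.py .58,-.24,.25,158.5
```

```text
red 246 0.5943 -0.2572 159.7 [35.0, 79.0] [0.5924, -0.2556] [336.0, 281.0]
blue 357 0.429 -0.4295 161.5 [33.0, 80.0] [0.4268, -0.4283] [320.0, 354.0]
(0.58, -0.24, 0.25, 158.5, 0) -> [0.6, 0.9, 15.0] [-6.06, -53.75, 0.52] rows>= 10.8
```

>>> send_rows(steps=[0,0,15,-6,-53.7,0.5,0.4,0,0,15,-6,-53.7,0.5,0.4,0,0,15,-6,-53.7,0.5,0.4,0,0,15,-6,-53.7,0.5,0.4,0,0,15,-6,-53.7,0.5,0.4,0,0,15,-6,-53.7,0.5,0.4,0,0,15,-6,-53.7,0.5,0.4,0,0,15,-6,-53.7,0.5,0.4,0,0,15,-6,-53.7,0.5,0.4,0,0,15,-6,-53.7,0.5,0.4,0,0,15,-6,-53.7,0.5,0.4,0,0,15,-6,-53.7,0.5,0.4])

```text
clock: 44.25
position: [0.5747, -0.2467, 0.2439]
orientation: [-3.141, 0.004, 2.762]
force: [0.3, 0.3, 0.5]
gripper_width: 0.603
gripper_force: 0.0
```

>>> send_rows(steps=[0,0,0,0,0,0,0.4,0,0,0,0,0,0,0.4,0,0,0,0,0,0,0.4,0,0,0,0,0,0,0.4])

```text
clock: 44.65
position: [0.575, -0.2399, 0.2441]
orientation: [3.14, 0.002, 2.768]
force: [0.4, 0.0, 0.3]
gripper_width: 0.598
gripper_force: 0.0
```

```bash
python3 clips.py; python3 go.py .597,-.2505,.028,158.7
```

```text
red 941 0.5966 -0.2511 158.7 [27.0, 79.0] [0.5968, -0.2511] [280.0, 204.0]
blue 1607 0.4303 -0.4228 160.9 [33.0, 79.0] [0.4272, -0.4225] [85.0, 124.0]
[ 0.57499947 -0.24015569  0.244102  ]
(0.597, -0.2505, 0.028, 158.7, 0) -> [0.1, 0.1, -0.1] [-2.38, -0.2, 21.62] rows>= 4.3
```

>>> send_rows(steps=[0,0,0,-2.4,-0.2,5,0.4,0,0,0,-2.4,-0.2,10,0.4,0,0,0,-2.4,-0.2,15,0.4,0,0,0,-2.4,-0.2,19,0.4,0,0,0,-2.4,-0.2,21,0.4,0,0,0,-2.4,-0.2,21.5,0.4,0,0,0,-2.4,-0.2,21.5,0.4,0,0,0,-2.4,-0.2,21.5,1,0,0,0,-2.4,-0.2,21.5,1,0,0,0,-2.4,-0.2,21.5,1,0,0,0,-2.4,-0.2,21.5,1,0,0,0,-2.4,-0.2,21.5,1])

```text
clock: 45.9
position: [0.5976, -0.2522, 0.0301]
orientation: [3.14, 0.004, 2.766]
force: [-0.3, 0.3, 7.3]
gripper_width: 0.282
gripper_force: 24.9
```

>>> send_rows(steps=[0,0,0,0,0,-3,1,0,0,0,0,0,-8,1,0,0,0,0,0,-13,1,0,0,0,0,0,-18,1,0,0,0,0,0,-22,1,0,0,0,0,0,-22,1,0,0,0,0,0,-22,1])

```text
clock: 46.6
position: [0.5967, -0.2523, 0.2501]
orientation: [3.14, 0.005, 2.766]
force: [0.6, -0.2, -0.0]
gripper_width: 0.283
gripper_force: 24.9
```

```bash
python3 go.py .576,.297,.25,173.5
```

```text
(0.576, 0.297, 0.25, 173.5, 0) -> [0.0, 0.3, -15.0] [22.07, 50.34, -0.02] rows>= 11.0
```

>>> send_rows(steps=[0,0,-15,22.1,50.3,0,1,0,0,-15,22.1,50.3,0,1,0,0,-15,22.1,50.3,0,1,0,0,-15,22.1,50.3,0,1,0,0,-15,22.1,50.3,0,1,0,0,-15,22.1,50.3,0,1,0,0,-15,22.1,50.3,0,1,0,0,-15,22.1,50.3,0,1,0,0,-15,22.1,50.3,0,1,0,0,-15,22.1,50.3,0,1,0,0,-15,22.1,50.3,0,1,0,0,-15,22.1,50.3,0,1])

```text
clock: 47.8
position: [0.573, 0.3024, 0.2465]
orientation: [3.14, -0.001, 3.033]
force: [-0.1, -0.7, -0.6]
gripper_width: 0.278
gripper_force: 24.9
```

>>> send_rows(steps=[0,0,0,0,0,0,1,0,0,0,0,0,0,1,0,0,0,0,0,0,1,0,0,0,0,0,0,1])

```text
clock: 48.2
position: [0.5755, 0.2954, 0.2492]
orientation: [3.141, 0.002, 3.026]
force: [-0.0, 0.5, -0.4]
gripper_width: 0.278
gripper_force: 24.9
```

```bash
python3 go.py .576,.297,.099,173.5
```

```text
(0.576, 0.297, 0.099, 173.5, 0) -> [0.0, 0.1, -0.1] [0.0, 0.15, 15.02] rows>= 3.0
```

>>> send_rows(steps=[0,0,0,0,0.2,4,1,0,0,0,0,0.2,8,1,0,0,0,0,0.2,12,1,0,0,0,0,0.2,14.5,1,0,0,0,0,0.2,15,1,0,0,0,0,0.2,15,1,0,0,0,0,0.2,15,0.5,0,0,0,0,0.2,15,0.5,0,0,0,0,0.2,15,0.5,0,0,0,0,0.2,10,0.5,0,0,0,0,0.2,5,0.5,0,0,0,0,0.2,0,0.5])

```text
clock: 49.4
position: [0.5752, 0.2989, 0.2518]
orientation: [3.14, 0.003, 3.028]
force: [0.6, 1.0, -0.3]
gripper_width: 0.496
gripper_force: 0.0
```

```bash
python3 - <<'E'
from clips import *
c=cam("wrist");cv2.imwrite("pics/w12.png",c["pixels"][:,:,::-1])
for t in clips(cam("side"),.012,amin=40):print(*t)
E
python3 go.py .445,-.40,.25,160.5
```

```text
blue 358 0.4291 -0.4287 161.4 [33.0, 80.0] [0.4268, -0.4283] [320.0, 354.0]
(0.445, -0.4, 0.25, 160.5, 0) -> [0.6, 0.9, 13.0] [5.48, -71.17, 0.18] rows>= 14.3
```

View pics/w12.png

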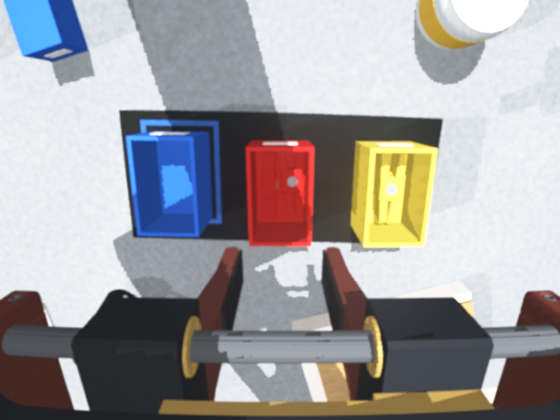

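The red clips lie inside the red caddy (280,185). Only the blue clip remains.

>>> send_rows(steps=[0,0,13,5.5,-71,0.2,0.4,0,0,13,5.5,-71,0.2,0.4,0,0,13,5.5,-71,0.2,0.4,0,0,13,5.5,-71,0.2,0.4,0,0,13,5.5,-71,0.2,0.4,0,0,13,5.5,-71,0.2,0.4,0,0,13,5.5,-71,0.2,0.4,0,0,13,5.5,-71,0.2,0.4,0,0,13,5.5,-71,0.2,0.4,0,0,13,5.5,-71,0.2,0.4,0,0,13,5.5,-71,0.2,0.4,0,0,13,5.5,-71,0.2,0.4])

```text
clock: 50.7
position: [0.4608, -0.292, 0.2472]
orientation: [3.14, 0.003, 2.801]
force: [1.4, 0.2, 0.2]
gripper_width: 0.603
gripper_force: 0.0
```

>>> send_rows(steps=[0,0,0,0,0,0,0.4,0,0,0,0,0,0,0.4,0,0,0,0,0,0,0.4,0,0,0,0,0,0,0.4])

```text
clock: 51.1
position: [0.4618, -0.2885, 0.2469]
orientation: [3.139, 0.002, 2.803]
force: [0.4, 0.3, -0.2]
gripper_width: 0.6
gripper_force: 0.0
```

```bash
python3 go.py .45,-.40,.2,160.5
```

```text
(0.45, -0.4, 0.2, 160.5, 0) -> [0.1, 0.1, 0.1] [-2.59, -10.92, 4.67] rows>= 2.4
```

>>> send_rows(steps=[0,0,0,-2.6,-10.9,4.7,0.4,0,0,0,-2.6,-10.9,4.7,0.4,0,0,0,-2.6,-10.9,4.7,0.4,0,0,0,-2.6,-10.9,4.7,0.4,0,0,0,-2.6,-10.9,4.7,0.4,0,0,0,-2.6,-10.9,4.7,0.4])

```text
clock: 51.7
position: [0.4504, -0.3998, 0.2004]
orientation: [3.139, 0.002, 2.802]
force: [0.6, -0.1, -0.0]
gripper_width: 0.598
gripper_force: 0.0
```

```bash
python3 clips.py; python3 go.py .430,-.424,.028,160.5
```

```text
blue 1359 0.4294 -0.4255 161.0 [27.0, 79.0] [0.4293, -0.4249] [252.0, 182.0]
[ 0.45037845 -0.39994279  0.20056847]
(0.43, -0.424, 0.028, 160.5, 0) -> [0.1, 0.2, 0.1] [1.17, -2.98, 17.25] rows>= 3.5
```

>>> send_rows(steps=[0,0,0,1.2,-3.1,5,0.4,0,0,0,1.2,-3.1,10,0.4,0,0,0,1.2,-3.1,14,0.4,0,0,0,1.2,-3.1,16.5,0.4,0,0,0,1.2,-3.1,17.1,0.4,0,0,0,1.2,-3.1,17.1,0.4,0,0,0,1.2,-3.1,17.1,0.4,0,0,0,1.2,-3.1,17.1,1,0,0,0,1.2,-3.1,17.1,1,0,0,0,1.2,-3.1,17.1,1,0,0,0,1.2,-3.1,17.1,1,0,0,0,1.2,-3.1,17.1,1])

```text
clock: 52.95
position: [0.4288, -0.4268, 0.0293]
orientation: [3.14, 0.003, 2.801]
force: [-0.9, 1.1, 6.4]
gripper_width: 0.282
gripper_force: 24.8
```

>>> send_rows(steps=[0,0,0,0,0,-3,1,0,0,0,0,0,-8,1,0,0,0,0,0,-13,1,0,0,0,0,0,-18,1,0,0,0,0,0,-22,1,0,0,0,0,0,-22,1,0,0,0,0,0,-22,1])

```text
clock: 53.65
position: [0.4282, -0.4271, 0.2496]
orientation: [3.141, 0.004, 2.801]
force: [0.5, -0.7, -0.7]
gripper_width: 0.284
gripper_force: 24.8
```

```bash
python3 go.py .52,-.1,.25,167 +.5545,.1815,.25,172.5 
```

```text
(0.52, -0.1, 0.25, 167.0, 0) -> [0.0, 0.2, -6.5] [2.28, 33.9, -0.04] rows>= 6.8
(0.5545, 0.1815, 0.25, 172.5, 0) -> [-0.0, 0.0, -5.5] [2.97, 28.2, 0.0] rows>= 5.7
```

>>> send_rows(steps=[0,0,-6.5,2.3,33.9,0,1,0,0,-6.5,2.3,33.9,0,1,0,0,-6.5,2.3,33.9,0,1,0,0,-6.5,2.3,33.9,0,1,0,0,-6.5,2.3,33.9,0,1,0,0,-6.5,2.3,33.9,0,1,0,0,-6.5,2.3,33.9,0,1,0,0,-6.5,2.3,33.9,0,1,0,0,-6.5,2.3,33.9,0,1,0,0,-6.5,2.3,33.9,0,1])

```text
clock: 54.65
position: [0.5187, -0.1003, 0.2479]
orientation: [3.141, 0.0, 2.914]
force: [-1.2, 0.6, -0.6]
gripper_width: 0.284
gripper_force: 24.8
```

>>> send_rows(steps=[0,0,-5.5,3,28.2,0,1,0,0,-5.5,3,28.2,0,1,0,0,-5.5,3,28.2,0,1,0,0,-5.5,3,28.2,0,1,0,0,-5.5,3,28.2,0,1,0,0,-5.5,3,28.2,0,1,0,0,-5.5,3,28.2,0,1,0,0,-5.5,3,28.2,0,1,0,0,-5.5,3,28.2,0,1,0,0,-5.5,3,28.2,0,1])

```text
clock: 55.65
position: [0.5539, 0.18, 0.2494]
orientation: [3.141, 0.002, 3.008]
force: [-0.3, 0.2, 0.1]
gripper_width: 0.284
gripper_force: 24.8
```

```bash
python3 go.py .5545,.1815,.099,172.5
```

```text
(0.5545, 0.1815, 0.099, 172.5, 0) -> [0.0, 0.1, -0.2] [-0.01, 0.15, 15.04] rows>= 3.0
```

Release, then rise well clear for a final check.

>>> send_rows(steps=[0,0,0,0,0.2,4,1,0,0,0,0,0.2,8,1,0,0,0,0,0.2,12,1,0,0,0,0,0.2,14.5,1,0,0,0,0,0.2,15,1,0,0,0,0,0.2,15,1,0,0,0,0,0.2,15,0.5,0,0,0,0,0.2,15,0.5,0,0,0,0,0.2,15,0.5,0,0,0,0,0.2,10,0.5,0,0,0,0,0.2,5,0.5,0,0,0,0,0.2,0,0.5])

```text
clock: 56.85
position: [0.5538, 0.184, 0.2519]
orientation: [3.14, 0.003, 3.011]
force: [0.6, 0.2, 0.3]
gripper_width: 0.501
gripper_force: 0.0
```

>>> send_rows(steps=[0,0,0,0,4,-2,0.5,0,0,0,0,8,-4,0.5,0,0,0,0,11,-6,0.5,0,0,0,0,11,-6,0.5,0,0,0,0,11,-6,0.5,0,0,0,0,11,-6,0.5])

```text
clock: 57.45
position: [0.5676, 0.2918, 0.309]
orientation: [-3.141, 0.001, 3.01]
force: [-0.2, 0.4, -0.8]
gripper_width: 0.504
gripper_force: 0.0
```

```bash
python3 - <<'E'
from clips import *
c=cam("wrist");s=cam("side");print("stray:",clips(s,.012,amin=40))
b=max([t for t in blobs(mask(c,"blue"),300) if onplane(c,[t[2]],.03)[0,0]>.48],key=lambda t:t[1]);
m=cv2.morphologyEx(b[0].astype(np.uint8),cv2.MORPH_OPEN,np.ones((7,7)))
m=hull(max(blobs(m),key=lambda t:t[1])[0])
r=fitbox([(c,m)],[.554,.181],.003,.073);print(r.x,r.fun)
v=np.hstack([cv2.resize(c["pixels"][60:290,:,::-1],(540,222)),s["pixels"][130:352,170:420,::-1]]);cv2.imwrite("pics/end.png",v)
E
```

```text
stray: []
[0.55472688 0.17987723 3.01187872] 0.02947498261314574
```

View pics/end.png

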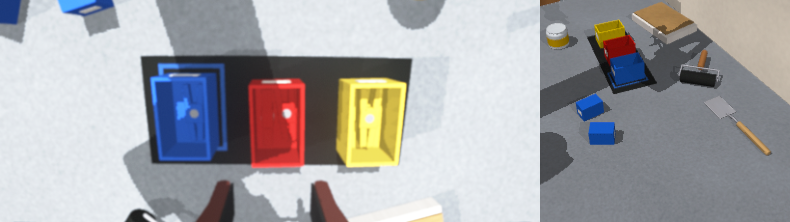

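The blue caddy is upright within about 2 mm of the tape centre. Every clip is in its caddy, there are no strays, and the bystanders are in place.

```bash
python3 -c "
from bench import robot
print(robot.hand_in())"
```

```text
the job is handed in; nothing more can be done
None
```

I handed the job in at about 57 s: the blue caddy stands mouth-up inside the tape (about 2 mm off its centre, under 1° off in angle), all five clips went into the caddies of their own colour, and the ink tin, roller and ink knife were left alone; `hand_in()` returned no verdict.

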